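Load the stopper feeder and hold its run pad half-way down

TASK

Tip all four rubber stoppers out of the white cup into the bowl of the feeder, and stand the empty cup upright on the bench again. Then start the feeder: press the round sprung pad of the hold-to-run station half-way down (12 mm of its 24 mm travel) and keep it there, never pushing it right down to its stop; the program finishes with the robot still holding the pad half-way. Leave the other things on the bench where they are.

Things in the scene. Friction and masses are not known exactly. Their poses are not given: they have to be found in the camera images.
- cup_mid (a point): Centre of the white plastic cup, half-way up on its axis, 37.5 mm above its underside; z points from its foot to its mouth. The cup is round, straight-sided, 75 mm high, 62 mm across, wall 3.5 mm and bottom 5 mm thick, not fragile, about 90 g, open at the top, and holds the four stoppers. Starts upright on the bench.
- cup: The same cup; origin at the centre of its underside, z up its axis.
- feeder: Vibratory bowl feeder, fixed to the bench: a grey drum 164 mm across carrying an open steel bowl whose rim is 194 mm across and 100 mm above the bench; a small chute sticks out 121 mm from the axis along its -x at a height of 70 mm. Origin under its centre on the bench, z up.
- bowl_mouth (a point): Centre of the feeder bowl's mouth, level with its rim (100 mm above the bench). Inside, the bowl is 186 mm across at the rim and narrows to about 150 mm at its floor, which is 45 mm below this point.
- station: Hold-to-run station, fixed to the bench: a flat aluminium box 100 x 110 mm (along its x and y), 40 mm high, with a round sprung pad standing up from its middle. Origin under its centre on the bench, z up.
- pad_top (a point): Centre of the flat top of the station's round pad (black rubber, 50 mm across), 86 mm above the bench when released; it goes down with the pad.
- runpad (a joint): Travel of the station's pad in m: 0 released, 0.024 right down on its stop; pressed straight down. The spring pushes back with 3.6 N at first touch, rising evenly by 0.3 N per mm: about 7.2 N at 12 mm and 10.8 N at the bottom. Springs back when let go.
- stopper1_mid (a point): Centre of stopper 1 of 4 (all alike): a dark rubber tube stopper, 16 mm long, with an 18 mm head and a 14 mm plug, 12 g, loose in the cup at the start.
- stopper2_mid (a point): Centre of stopper 2 of 4 (all alike): a dark rubber tube stopper, 16 mm long, with an 18 mm head and a 14 mm plug, 12 g, loose in the cup at the start.
- stopper3_mid (a point): Centre of stopper 3 of 4 (all alike): a dark rubber tube stopper, 16 mm long, with an 18 mm head and a 14 mm plug, 12 g, loose in the cup at the start.
- stopper4_mid (a point): Centre of stopper 4 of 4 (all alike): a dark rubber tube stopper, 16 mm long, with an 18 mm head and a 14 mm plug, 12 g, loose in the cup at the start.
- tube_rack: White tube rack, 68 x 200 mm, 55 mm high, with capped sample tubes to 98 mm; origin under its centre. Bystander: leave alone.
- wash_bottle: White bottle, 60 mm across, 150 mm high; origin under its centre. Bystander: leave alone.
- tip_box: Pipette-tip box 85 x 90 mm, 58 mm high; origin under its centre. Bystander: leave alone.
- marker: Marker pen lying flat, 120 mm long along its x, 14 mm high; origin under its centre. Bystander: leave alone.
- loose_tube: Capped sample tube lying flat, 100 mm long along its x, 17 mm high; origin under its centre. Bystander: leave alone.
- tape_roll: Roll of paper tape lying flat, 60 mm across, 19 mm high; origin under its centre. Bystander: leave alone.
- dish: Closed glass dish, 62 mm across, 15 mm high; origin under its centre. Bystander: leave alone.

How it is judged:
By the outcome, as a careful person would: the job done as asked, in the order asked, and still so for the second after the job is handed in, while the arm keeps its last pose, push and grip.
It also fails if it takes over 66 s, if anything falls off the work surface, if the arm or the gripper's body presses on something with over 40 N, if the wrist force passes 120 N, or if a joint passes its speed limit or range.

ROBOT

A 6-joint arm with a two-finger parallel gripper is mounted at the origin on the work surface. World frame = base frame: x ahead of the robot, y to its left, z up, the work surface at z = 0. Lengths are in m, angles in rad, forces in N, time in s.
With the tool pointing down it reaches from about 0.3 to 0.95 m from the base axis. Payload 3.1 kg.
Tool frame: the origin (TCP) lies at the very end of the fingers, on their centre line; the grasp point (between the pads) lies 19 mm behind it; z points along the fingers, x is the direction in which the jaws open and shut, and the axes are right-handed (so a half turn about z gives the same grasp; the last joint's range is limited). The gripper opens to 85 mm and grips with 20 to 120 N. Pads are 22 mm wide; open, the fingers measure 114 mm over their backs; the gripper's body (76 mm by 85 mm) begins 54 mm behind the grasp point. The pads swing forward as they close: fully open they stand 13 mm farther back than shut.
Start: joints at [-1.365, 0.308, 1.634, -0, 1.2, -0.07], TCP at [0.17, -0.601, 0.195] pointing down, gripper open.
Joint ranges: [-3.06, 3.06], [-0.79, 1.96], [0.05, 2.63], [-1.19, 4.34], [0.05, 2.64], [-2.94, 2.94]. Speed limits (rad/s): [2.79, 2.79, 3.14, 3.14, 3.14, 3.14].

INTERFACE

Orientations are given as a unit quaternion [x, y, z, w].
In Python, from station import env gives the robot as it stands.
- The arm moves only by the tool send_rows, never from a script. Its arguments are lists of equal length, an entry for each row: "delta_rot": the turn, a rotation vector about the tool's x, y, z in rad, a list of three; "linear": the shift along the tool's x, y, z in m, a list of three; "claw": the opening, from 0 (shut) to 1 (fully open). In form: {"delta_rot": [[ax, ay, az], ...], "linear": [[tx, ty, tz], ...], "claw": [claw, ...]}. A call has 1 to 5 rows; each row is the pose to reach, as a shift and turn from the pose commanded when the call began, along the tool's axes at that moment; what a row does not reach only later rows make up. A row lasts 1/12 s, in which the tool goes at most 41.7 mm and 7.16 degrees, less where a joint would pass 70% of its speed; a pose out of reach is approached as far as the arm can. A call with a gripper value outside its range is refused whole. The fingers move at their own pace and stop on an object; "force" is the grip in N (left out, the last holds). Time passes only in rows, so rows that repeat a pose let the fingers close. It gives the time, the measured TCP pose, the force and the opening at its end, in the units of the state.
- env.get_state(): the state, without advancing time (a new reading comes with each control period).
- env.get_image(name): name is "scene" or "side" or "wrist"; returns a dict with "image" (384x512x3 uint8, blue, green, red), "fov_y" (degrees; the focal length in pixels is half the picture's height over the tangent of half this angle, whatever the lens; pixels are square), "cx", "cy" (the principal point, pixels), "rvec" (rotation vector, rad) and "tvec" (3), from world to camera coordinates, as OpenCV has them. Camera axes: x right, y down, z forward; pixel columns grow to the right and rows downward; lengths in m; the calibration is good to about 2 mm. A picture is of the moment at which its call begins. There is no depth.
- env.finish_job(): hands the job in, once; it reports no verdict.
The state is a dict: "time": time; "joint_positions": joint angles; "dq": joint speeds; "joint_efforts": joint torques, N m; "ee_pos": TCP position; "tool_rot": TCP orientation; "ft_force": force on the tool from outside, world axes, zero at the start; "wrist_torque": the same for the moment, N m; "grip_width": finger opening in m.
Only numpy, scipy, OpenCV 4.12 (cv2) and the standard library are available. Lean on these libraries where they do the work, as an engineer would, in place of code of your own. Each camera call takes 0.05 s, during which the arm holds its last target. There are 200 camera calls.

## Working session

There is one attempt and no reset: what is moved stays moved. The work goes in short steps, Python scripts to look and compute and a tool call to move; the robot and the scene stay as the last step left them, time stands still between calls to the robot, and variables do not carry over. Pictures are saved under pics/ and viewed, about 8 in all and at most 12, crops included, and the job is handed in when it is done.

Besides the shell and the picture viewer there is one more tool, called after "Call:" in YAML: its name, and indented under it one key for each argument. send_rows: Moves the arm, as the interface text tells. Its arguments: {"type":"object","properties":{"delta_rot":{"type":"array"},"linear":{"type":"array"},"claw":{"type":"array"},"force":{"type":"number"}},"required":["delta_rot","linear","claw"]}

```bash
mkdir -p pics; ls; cat > h.py <<'E'
import numpy as np, cv2
from station import env
from scipy.spatial.transform import Rotation as R
def grab(n,f=None):
    d=env.get_image(n)
    if f: cv2.imwrite('pics/'+f,d['image'])
    return d
def KRt(d):
    h=d['image'].shape[0]; f=h/2/np.tan(np.radians(d['fov_y'])/2)
    K=np.array([[f,0,d['cx']],[0,f,d['cy']],[0,0,1.]])
    return K,cv2.Rodrigues(np.array(d['rvec'],float))[0],np.array(d['tvec'],float).ravel()
def onplane(d,u,v,z):
    K,r,t=KRt(d); c=-r.T@t; w=r.T@np.linalg.solve(K,[u,v,1.]); return c+w*(z-c[2])/w[2]
def proj(d,p):
    K,r,t=KRt(d); q=K@(r@np.array(p,float)+t); return q[:2]/q[2]
E
python3 - <<'E'
from h import *
s=env.get_state(); print({k:np.round(v,3) for k,v in s.items()})
a=grab('scene');b=grab('side')
cv2.imwrite('pics/a.png',np.vstack([a['image'],b['image']])[:, :] if 0 else cv2.resize(a['image'],(768,576)))
cv2.imwrite('pics/b.png',cv2.resize(b['image'],(768,576)))
import pickle; pickle.dump((a,b),open('ab.pkl','wb'))
for d in(a,b):
    K,r,t=KRt(d);print(K[0,0],d['cx'],d['cy'],-r.T@t)
E
```

```text
pics
{'time': np.float64(0.0), 'joint_positions': array([-1.365,  0.309,  1.635, -0.   ,  1.2  , -0.07 ]), 'dq': array([ 0.001, -0.   , -0.001,  0.002,  0.   , -0.001]), 'joint_efforts': array([ 0.0000e+00, -4.1525e+01, -2.7667e+01, -0.0000e+00,  1.0000e-02,
       -0.0000e+00]), 'ee_pos': array([ 0.17 , -0.6  ,  0.193]), 'tool_rot': array([ 0.798, -0.603, -0.001, -0.001]), 'ft_force': array([0.043, 0.698, 0.163]), 'wrist_torque': array([-0.053,  0.008, -0.037]), 'grip_width': np.float64(0.085)}
436.1403704759938 259.74824176127623 190.59065586611476 [0.9539834  0.43734561 0.82365585]
352.88066656184145 253.84015624436054 190.21728186993818 [0.43700373 0.4518286  0.64271725]
```

View pics/a.png

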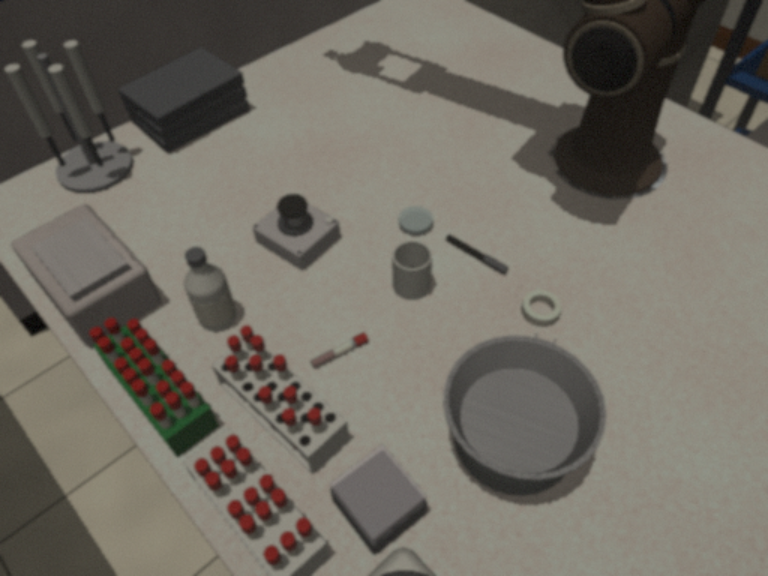

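View pics/b.png

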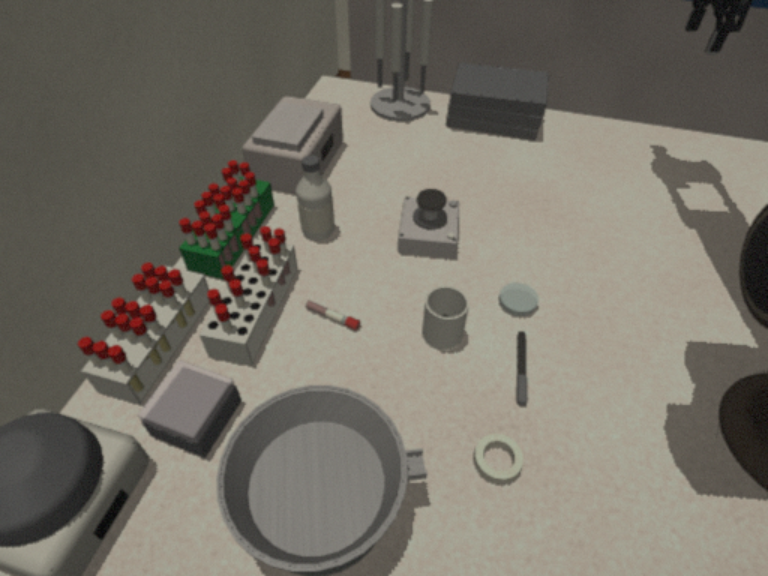

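Scene view (1.5x): cup mouth near (412,256), pad (293,206), bowl (524,410), dish (416,220), marker (477,254), loose tube (340,350). Side view: cup mouth (446,303), pad (432,200), bowl rim (313,475).

```bash
python3 - <<'E'
from h import *
import pickle; a,b=pickle.load(open('ab.pkl','rb'))
def show(n,pa,pb,z):
    P=onplane(a,pa[0]/1.5,pa[1]/1.5,z);Q=onplane(b,pb[0]/1.5,pb[1]/1.5,z)
    print(n,np.round(P[:2],3),np.round(Q[:2],3),'r/ang',np.round([np.hypot(*P[:2]),np.arctan2(P[1],P[0])],3))
show('cup mouth',(412,256),(446,303),.075)
show('pad',(293,204),(432,198),.086)
show('dish',(416,219),(519,297),.015)
show('bowl',(524,405),(313,470),.1)
show('rimL',(445,402),(219,478),.1)
show('marker1',(448,238),(521,335),.01);show('marker2',(505,270),(522,402),.01)
show('tubeend1',(315,362),(307,305),.01);show('tubeend2',(366,339),(358,325),.01)
show('tape',(541,307),(498,459),.01)
show('bottletop',(196,254),(311,162),.15)
# bowl rim: extremes fit, ellipse points on plane -> circle
for d,pts in((a,[(445,402),(604,412),(520,340),(470,350),(590,365)]),(b,[(219,480),(407,450),(320,388),(255,415),(380,415)])):
    X=np.array([onplane(d,u/1.5,v/1.5,.1)[:2] for u,v in pts])
    s=np.linalg.lstsq(np.c_[2*X,np.ones(len(X))],(X**2).sum(1),rcond=None)[0]
    print('bowl fit',s[:2],np.sqrt(s[2]+s[:2]@s[:2]))
for d,n in((a,'a'),(b,'b')):
    c=cv2.resize(d['image'][100:215,150:310] if n=='a' else d['image'][110:240,230:390],None,fx=4,fy=4,interpolation=2)
    cv2.imwrite(f'pics/c{n}.png',cv2.convertScaleAbs(c,alpha=1.3))
print(np.round(R.from_quat(env.get_state()['tool_rot']).as_matrix(),3))
E
```

```text
cup mouth [ 0.487 -0.03 ] [ 0.484 -0.03 ] r/ang [ 0.488 -0.062]
pad [ 0.554 -0.236] [ 0.553 -0.236] r/ang [ 0.603 -0.403]
dish [ 0.385 -0.124] [ 0.382 -0.126] r/ang [ 0.404 -0.312]
bowl [0.574 0.257] [0.568 0.256] r/ang [0.628 0.421]
rimL [0.641 0.187] [0.658 0.292] r/ang [0.668 0.283]
marker1 [ 0.374 -0.058] [ 0.37  -0.057] r/ang [ 0.378 -0.153]
marker2 [0.358 0.055] [0.356 0.055] r/ang [0.363 0.153]
tubeend1 [ 0.693 -0.021] [ 0.695 -0.019] r/ang [ 0.693 -0.03 ]
tubeend2 [0.612 0.   ] [ 0.607 -0.005] r/ang [0.612 0.   ]
tape [0.375 0.143] [0.375 0.144] r/ang [0.402 0.363]
bottletop [ 0.747 -0.193] [ 0.742 -0.189] r/ang [ 0.771 -0.253]
bowl fit [0.5694099  0.25550592] 0.09840908226732697
bowl fit [0.56556572 0.25727763] 0.09852108988183503
[[ 0.272 -0.962 -0.   ]
 [-0.962 -0.272  0.002]
 [-0.002 -0.    -1.   ]]
```

Cup (0.485,-0.030), bowl (0.568,0.256), pad (0.5535,-0.236). The two views agree to a few mm. Now I'll move toward the cup, logging joints so I can learn the wrist geometry.

Call:
send_rows:
  delta_rot:
    - [0,0,0]
    - [0,0,0]
    - [0,0,0]
    - [0,0,0]
    - [0,0,0]
  linear:
    - [-0.022,-0.027,-0.01]
    - [-0.044,-0.054,-0.02]
    - [-0.066,-0.081,-0.03]
    - [-0.088,-0.108,-0.04]
    - [-0.11,-0.135,-0.05]
  claw: [1,1,1,1,1]

```text
time: 0.52
ee_pos: [0.2705, -0.457, 0.2443]
tool_rot: [0.797, -0.603, -0.001, -0.0]
ft_force: [0.5, -1.0, 0.1]
grip_width: 0.0853
```

```bash
cat > log.py <<'E'
from h import *
s=env.get_state(); print(round(float(s['time']),2),np.round(s['joint_positions'],3).tolist(),np.round(s['ee_pos'],4).tolist(),np.round(s['tool_rot'],3).tolist(),np.round(s['ft_force'],1).tolist(),round(float(s['grip_width']),4))
open('log.txt','a').write(repr([list(map(float,s[k])) for k in('joint_positions','ee_pos','tool_rot')])+'\n')
E
python3 log.py
```

```text
0.52 [-1.118, 0.083, 1.8, 0.0, 1.26, 0.177] [0.2705, -0.457, 0.2443] [0.797, -0.603, -0.001, -0.0] [0.5, -1.0, 0.1] 0.0853
```

Call:
send_rows:
  delta_rot:
    - [0,0,0]
    - [0,0,0]
    - [0,0,0]
    - [0,0,0]
    - [0,0,0]
  linear:
    - [-0.022,-0.027,-0.01]
    - [-0.044,-0.054,-0.02]
    - [-0.066,-0.081,-0.03]
    - [-0.088,-0.108,-0.04]
    - [-0.11,-0.135,-0.05]
  claw: [1,1,1,1,1]

```text
time: 0.93
ee_pos: [0.3704, -0.3144, 0.2946]
tool_rot: [0.797, -0.603, -0.0, -0.0]
ft_force: [1.0, 0.3, 1.0]
grip_width: 0.0852
```

```bash
python3 log.py
```

```text
0.93 [-0.793, -0.047, 1.831, -0.0, 1.358, 0.502] [0.3704, -0.3144, 0.2946] [0.797, -0.603, -0.0, -0.0] [1.0, 0.3, 1.0] 0.0852
```

Call:
send_rows:
  delta_rot:
    - [0,0.1,0]
    - [0,0.2,0]
    - [0,0.3,0]
    - [0,0.4,0]
    - [0,0.5,0]
  linear:
    - [0,0,0]
    - [0,0,0]
    - [0,0,0]
    - [0,0,0]
    - [0,0,0]
  claw: [1,1,1,1,1]

```text
time: 1.35
ee_pos: [0.3702, -0.316, 0.2951]
tool_rot: [0.772, -0.584, 0.2, 0.15]
ft_force: [0.5, -1.0, 0.5]
grip_width: 0.085
```

```bash
python3 log.py
```

```text
1.35 [-0.56, -0.308, 2.135, -0.404, 0.964, 0.908] [0.3702, -0.316, 0.2951] [0.772, -0.584, 0.2, 0.15] [0.5, -1.0, 0.5] 0.085
```

```bash
cat > kin.py <<'E'
from h import *
from scipy.optimize import least_squares
rot=lambda ax,a: R.from_euler(ax,a).as_matrix()
def chain(q,s4,s6):
    A=rot('z',q[0]);B=A@rot('y',q[1]);C=A@rot('y',q[1]+q[2]);T=C@rot('z',s4*q[3])@rot('y',q[4])@rot('z',s6*q[5])
    return A,B,C,T
def cols(q,s4,s6):
    A,B,C,T=chain(q,s4,s6)
    return np.c_[A[:,0],A[:,2],B[:,2],C[:,0],C[:,2],T[:,2]]
data=[eval(l) for l in open('log.txt')]
data.append([[-1.365,.3085,1.6345,0,1.2,-.07],[.17,-.6005,.194],[.798,-.603,-.001,-.001]])
best=None
for s4 in(1,-1):
  for s6 in(1,-1):
    M=np.vstack([cols(q,s4,s6) for q,_,_ in data]); y=np.concatenate([p for _,p,_ in data])
    prm,*_=np.linalg.lstsq(M,y,rcond=None); e=np.abs(M@prm-y).max()
    F=[chain(q,s4,s6)[3].T@R.from_quat(o).as_matrix() for q,_,o in data]
    eo=max(np.abs(f-F[0]).max() for f in F)
    if best is None or e+eo<best[0]: best=(e+eo,s4,s6,prm,F[-1],e,eo)
_,s4,s6,prm,F0,e,eo=best
F0=np.round(F0)
lo=np.array([-3.06,-.79,.05,-1.19,.05,-2.94]);hi=np.array([3.06,1.96,2.63,4.34,2.64,2.94])
def fk(q): return cols(q,s4,s6)@prm, chain(q,s4,s6)[3]@F0
def ik(p,Rm,q0):
    f=lambda q:np.r_[(fk(q)[0]-p)*5,R.from_matrix(fk(q)[1].T@Rm).as_rotvec()]
    s=least_squares(f,np.clip(q0,lo+.01,hi-.01),bounds=(lo,hi));return s.x,np.abs(s.fun).max()
def toolR(az,p,sgn=1):
    "tool z: azimuth az, p below horizontal; x horizontal"
    z=np.array([np.cos(p)*np.cos(az),np.cos(p)*np.sin(az),-np.sin(p)]);x=sgn*np.array([-np.sin(az),np.cos(az),0]);return np.c_[x,np.cross(z,x),z]
E
python3 - <<'E'
from kin import *
print(s4,s6,prm,e,eo,F0)
rng=np.random.default_rng(0)
cup=np.array([.485,-.03,.045]);bowl=np.array([.568,.256,.17])
d=np.radians
for az in d([-75,-45,-30,0,30,45,75]):
  for p in d([20,35]):
   for sg in(1,-1):
    for nm,c,pp in(('cup',cup,p),):
      Rm=toolR(az,pp,sg);sols=[]
      for _ in range(14):
        q,er=ik(c+.019*Rm[:,2],Rm,rng.uniform(lo,hi))
        if er<.01 and not any(np.abs(q-w).max()<.1 for w in sols): sols.append(q)
      for q in sols: print(nm,np.degrees([az,pp]).round(),sg,q.round(2))
E
```

```text
1 1 [-0.04194589  0.05254254  0.35135736 -0.23861557  0.5012704   0.23154271] 0.04368603450515407 0.0013972518074670192 [[-1. -0.  0.]
 [ 0. -1.  0.]
 [ 0.  0.  1.]]
cup [-75.  35.] 1 [ 0.3   0.    2.45 -1.13  1.14  0.8 ]
cup [-75.  35.] -1 [ 0.3   0.    2.45 -1.13  1.14 -2.34]
cup [75. 20.] 1 [-0.48  0.15  2.4   1.2   1.4   2.16]
cup [75. 20.] -1 [-0.48  0.15  2.4   1.2   1.4  -0.98]
cup [75. 35.] 1 [-0.42  0.06  2.39  1.05  1.2   2.31]
cup [75. 35.] -1 [-0.42  0.06  2.39  1.05  1.2  -0.84]
```

Call:
send_rows:
  delta_rot:
    - [0,-0.1,0]
    - [0,-0.2,0]
    - [0,-0.3,0]
    - [0,-0.4,0]
    - [0,-0.5,0]
  linear:
    - [0,0,0]
    - [0,0,0]
    - [0,0,0]
    - [0,0,0]
    - [0,0,0]
  claw: [1,1,1,1,1]

```text
time: 1.77
ee_pos: [0.3704, -0.3158, 0.2953]
tool_rot: [0.798, -0.603, -0.001, -0.002]
ft_force: [-0.3, -0.1, 0.2]
grip_width: 0.0855
```

Call:
send_rows:
  delta_rot:
    - [0.08,-0.077,0]
    - [0.16,-0.154,0]
    - [0.24,-0.231,0]
    - [0.32,-0.308,0]
    - [0.4,-0.385,0]
  linear:
    - [-0.02,-0.01,0]
    - [-0.04,-0.02,0]
    - [-0.06,-0.03,0]
    - [-0.08,-0.04,0]
    - [-0.1,-0.05,0]
  claw: [1,1,1,1,1]

```text
time: 2.18
ee_pos: [0.3914, -0.2061, 0.2952]
tool_rot: [0.767, -0.58, -0.032, -0.274]
ft_force: [-0.3, -0.3, -0.7]
grip_width: 0.0856
```

```bash
python3 log.py
```

```text
2.18 [-0.986, -0.037, 1.929, 0.498, 1.524, 0.216] [0.3914, -0.2061, 0.2952] [0.767, -0.58, -0.032, -0.274] [-0.3, -0.3, -0.7] 0.0856
```

Call:
send_rows:
  delta_rot:
    - [0.08,-0.077,0]
    - [0.16,-0.154,0]
    - [0.24,-0.231,0]
    - [0.32,-0.308,0]
    - [0.4,-0.385,0]
  linear:
    - [0,0,0]
    - [0,0,0]
    - [0,0,0]
    - [0,0,0]
    - [0,0,0]
  claw: [1,1,1,1,1]

```text
time: 2.6
ee_pos: [0.3908, -0.2072, 0.2949]
tool_rot: [0.677, -0.512, -0.062, -0.525]
ft_force: [-0.1, -0.1, -0.4]
grip_width: 0.085
```

```bash
python3 log.py; python3 - <<'E'
from kin import *
def cols2(q):
    A,B,C,T=chain(q,s4,s6);D=C@rot('z',s4*q[3]);E=D@rot('y',q[4])
    return np.c_[A[:,0],A[:,2],B[:,2],C[:,0],C[:,2],E[:,2],E[:,0]]
y=np.concatenate([p for _,p,_ in data])
for idx in([0,1,2,3,4,5],[0,1,2,3,4,5,6]):
    M=np.vstack([cols2(q)[:,idx] for q,_,_ in data]);P=np.linalg.lstsq(M,y,rcond=None)[0]
    print(P.round(4),(M@P-y).reshape(-1,3).round(4).tolist(),np.linalg.svd(M)[1].round(3))
E
```

```text
2.6 [-1.207, 0.252, 1.926, 0.799, 1.782, -0.091] [0.3908, -0.2072, 0.2949] [0.677, -0.512, -0.062, -0.525] [-0.1, -0.1, -0.4] 0.085
[-0.0408  0.2774  0.4887 -0.0364  0.5463  0.3901] [[-0.0387, -0.0199, -0.003], [-0.0354, -0.026, 0.0008], [-0.0227, -0.0509, 0.0035], [-0.0261, -0.0081, 0.0022], [-0.0175, -0.0051, 0.0023], [-0.0414, -0.0154, -0.0059]] [4.774 3.458 1.024 0.35  0.209 0.173]
[ 0.0348  0.2506  0.4812 -0.0291  0.4026  0.3905 -0.0656] [[-0.038, -0.0213, -0.0005], [-0.0358, -0.0257, -0.0106], [-0.0167, -0.0374, 0.0182], [-0.0271, -0.0089, -0.0121], [-0.0086, -0.0001, -0.0003], [-0.0409, -0.0177, 0.0052]] [4.777 4.194 1.031 0.6   0.347 0.173 0.14 ]
```

```bash
python3 - <<'E'
from kin import *
def cols2(q):
    A,B,C,T=chain(q,s4,s6);D=C@rot('z',s4*q[3]);E=D@rot('y',q[4])
    return np.c_[A[:,0],A[:,2],B[:,2],C[:,0],C[:,2],E[:,2],E[:,0],A[:,1],D[:,1]]
y=np.concatenate([p for _,p,_ in data])
for idx in([0,1,2,3,4,5,7],[0,1,2,3,4,5,8],[0,1,2,4,5,7],[1,2,4,5,7,6],[1,2,4,5,7,8],[0,1,2,3,4,5,7,8],range(9)):
    M=np.vstack([cols2(q)[:,list(idx)] for q,_,_ in data]);P=np.linalg.lstsq(M,y,rcond=None)[0]
    print(idx,P.round(4),np.abs(M@P-y).max().round(4),np.linalg.svd(M)[1][-1].round(3))
E
```

```text
[0, 1, 2, 3, 4, 5, 7] [1.000e-04 3.146e-01 4.812e-01 3.630e-02 5.262e-01 3.539e-01 4.350e-02] 0.0002 0.171
[0, 1, 2, 3, 4, 5, 8] [-0.0987  0.3398  0.4791  0.0194  0.6236  0.3664  0.0427] 0.0171 0.171
[0, 1, 2, 4, 5, 7] [-0.009   0.2941  0.4698  0.5237  0.3574  0.043 ] 0.0036 0.208
[1, 2, 4, 5, 7, 6] [ 0.2917  0.4682  0.5114  0.3572  0.0429 -0.0028] 0.0042 0.327
[1, 2, 4, 5, 7, 8] [ 0.2917  0.4686  0.5143  0.3567  0.0447 -0.0017] 0.0042 0.334
[0, 1, 2, 3, 4, 5, 7, 8] [-1.000e-04  3.147e-01  4.811e-01  3.620e-02  5.264e-01  3.539e-01
  4.350e-02  1.000e-04] 0.0002 0.133
range(0, 9) [-0.000e+00  3.147e-01  4.812e-01  3.630e-02  5.265e-01  3.539e-01
  2.000e-04  4.360e-02 -0.000e+00] 0.0002 0.091
```

```bash
python3 - <<'E'
s=open('kin.py').read()
s=s.replace("np.c_[A[:,0],A[:,2],B[:,2],C[:,0],C[:,2],T[:,2]]","np.c_[A[:,1],A[:,2],B[:,2],C[:,0],C[:,2],T[:,2]]")
open('kin.py','w').write(s)
E
cat > plan.py <<'E'
from kin import *
d=np.radians
cup=np.array([.485,-.03,.045])
q0=np.array([-.8,.2,2.1,1.1,1.6,0])
if __name__=='__main__':
  print(prm,e)
  for az in d([30,45,60,75,90,105]):
   for p in d([15,25,35]):
    for sg in(1,-1):
      Rm=toolR(az,p,sg)
      for s0 in (q0,q0+[.8,0,0,-2,0,0]):
        q,er=ik(cup+.019*Rm[:,2],Rm,s0)
        if er<.003: print('cup',np.degrees([az,p]).round(),sg,q.round(2))
  for az in d([0,30,60,75,90,105,120]):
   for p in d([0,10,20]):
    Rm=toolR(az,p,1)
    for off in((.568,.25,.18),):
      q,er=ik(np.array(off)+.0*Rm[:,2],Rm,q0)
      print('bowl',np.degrees([az,p]).round(),er.round(4),q.round(2))
E
python3 plan.py
```

```text
[0.04354704 0.31463077 0.48115575 0.03621525 0.52631588 0.35390674] 0.00016425550607002126
cup [30. 15.] 1 [-0.91  0.78  2.41  1.72  1.32  1.52]
cup [30. 15.] -1 [-0.91  0.78  2.41  1.72  1.32 -1.62]
cup [30. 15.] -1 [-0.91  0.78  2.41  1.72  1.32 -1.62]
cup [30. 25.] 1 [-0.84  0.59  2.45  1.73  1.12  1.68]
cup [30. 25.] -1 [-0.84  0.59  2.45  1.73  1.12 -1.46]
cup [30. 25.] -1 [-0.84  0.59  2.45  1.73  1.12 -1.46]
cup [30. 35.] 1 [-0.74  0.42  2.46  1.69  0.9   1.89]
cup [30. 35.] -1 [-0.74  0.42  2.46  1.69  0.9  -1.25]
cup [30. 35.] -1 [-0.74  0.42  2.46  1.69  0.9  -1.25]
cup [45. 15.] 1 [-0.91  0.77  2.25  1.42  1.33  1.69]
cup [45. 15.] -1 [-0.91  0.77  2.25  1.42  1.33 -1.45]
cup [45. 15.] -1 [-0.91  0.77  2.25  1.42  1.33 -1.45]
cup [45. 25.] 1 [-0.86  0.62  2.3   1.4   1.16  1.82]
cup [45. 25.] -1 [-0.86  0.62  2.3   1.4   1.16 -1.32]
cup [45. 25.] -1 [-0.86  0.62  2.3   1.4   1.16 -1.32]
cup [45. 35.] 1 [-0.77  0.47  2.32  1.34  1.    1.99]
cup [45. 35.] -1 [-0.77  0.47  2.32  1.34  1.   -1.15]
cup [45. 35.] -1 [-0.77  0.47  2.32  1.34  1.   -1.15]
cup [60. 15.] 1 [-0.86  0
[... 2761 characters left out ...]
.16]
bowl [75.  0.] 0.0 [-0.28  0.71  2.04  1.55  1.58  1.97]
bowl [75. 10.] 0.0 [-0.27  0.57  2.06  1.48  1.42  2.08]
bowl [75. 20.] 0.0 [-0.24  0.44  2.07  1.38  1.28  2.23]
bowl [90.  0.] 0.0 [-0.26  0.79  1.82  1.35  1.7   2.08]
bowl [90. 10.] 0.0 [-0.25  0.67  1.85  1.27  1.57  2.17]
bowl [90. 20.] 0.0 [-0.22  0.56  1.87  1.18  1.45  2.27]
bowl [105.   0.] 0.0 [-0.2   0.89  1.6   1.19  1.85  2.17]
bowl [105.  10.] 0.0 [-0.2   0.78  1.63  1.11  1.73  2.22]
bowl [105.  20.] 0.0 [-0.17  0.67  1.66  1.02  1.62  2.29]
bowl [120.   0.] 0.0 [-0.13  0.99  1.37  1.07  2.01  2.23]
bowl [120.  10.] 0.0 [-0.13  0.89  1.41  0.98  1.91  2.25]
bowl [120.  20.] 0.0 [-0.11  0.79  1.44  0.89  1.8   2.28]
```

```bash
cat > go.py <<'E'
from kin import *
from scipy.spatial.transform import Slerp
d=np.radians
def now():
    s=env.get_state(); return np.array(s['ee_pos']),R.from_quat(s['tool_rot']).as_matrix(),np.array(s['joint_positions'])
def plan(p,Rm,vmax=.035,wmax=.11,start=None,roll=None):
    "print per-call end rows (5 rows each) from pose to target; checks IK. roll: extra tool-z turn applied on the way"
    p0,R0,q=start or now()
    rv=R.from_matrix(R0.T@Rm).as_rotvec()
    if roll is not None:
        R1=Rm@rot('z',-roll); rv=R.from_matrix(R0.T@R1).as_rotvec()
    else: roll=0
    at=lambda t:(p0+t*(p-p0),R0@R.from_rotvec(t*rv).as_matrix()@rot('z',t*roll))
    W=[at(t) for t in np.linspace(0,1,200)]
    ang=sum(np.linalg.norm(R.from_matrix(a[1].T@b[1]).as_rotvec()) for a,b in zip(W,W[1:]))
    n=max(1,int(np.ceil(max(np.linalg.norm(p-p0)/vmax,ang/wmax)/5)))
    for k in range(n):
        a=at(k/n);b=at((k+1)/n);qn,er=ik(*b,q)
        l=a[1].T@(b[0]-a[0]);w=R.from_matrix(a[1].T@b[1]).as_rotvec()
        print('step/row lin',(l/5).round(4).tolist(),'rot',(w/5).round(4).tolist(),'err',er.round(4),'q',qn.round(2).tolist(),'dq',np.abs(qn-q).max().round(2));q=qn
    return p,Rm,q
E
python3 - <<'E'
from go import *
p,Rc,q=now();print(Rc.round(2))
for sg in(-1,):
    Rm=toolR(d(60),d(25),sg); c=np.array([.485,-.03,.046])
    s=plan(c+(.019-.14)*Rm[:,2],Rm); print('approach');plan(c+.019*Rm[:,2],Rm,start=s)
E
```

```text
[[ 0.47 -0.76  0.45]
 [-0.63  0.08  0.77]
 [-0.62 -0.65 -0.44]]
step/row lin [0.009, 0.0105, 0.0169] rot [0.0016, -0.0014, -0.0768] err 0.0 q [-1.14, 0.38, 2.02, 0.83, 1.6, -0.61] dq 0.51
step/row lin [0.0045, 0.0132, 0.0167] rot [0.0016, -0.0014, -0.0768] err 0.0 q [-1.07, 0.56, 2.07, 0.9, 1.43, -1.13] dq 0.53
approach
step/row lin [-0.0, 0.0, 0.028] rot [0.0, 0.0, 0.0] err 0.0 q [-0.82, 0.66, 2.13, 1.15, 1.26, -1.22] dq 0.25
```

Call:
send_rows:
  delta_rot:
    - [0.0016,-0.0014,-0.077]
    - [0.0032,-0.0028,-0.154]
    - [0.0048,-0.0042,-0.231]
    - [0.0064,-0.0056,-0.308]
    - [0.008,-0.007,-0.384]
  linear:
    - [0.009,0.0105,0.017]
    - [0.018,0.021,0.034]
    - [0.027,0.0315,0.051]
    - [0.036,0.042,0.068]
    - [0.045,0.0525,0.0845]
  claw: [1,1,1,1,1]

```text
time: 3.02
ee_pos: [0.4101, -0.165, 0.1938]
tool_rot: [0.761, -0.371, 0.039, -0.53]
ft_force: [0.4, 0.1, 0.1]
grip_width: 0.0855
```

Call:
send_rows:
  delta_rot:
    - [0.0016,-0.0014,-0.077]
    - [0.0032,-0.0028,-0.154]
    - [0.0048,-0.0042,-0.231]
    - [0.0064,-0.0056,-0.308]
    - [0.008,-0.007,-0.384]
  linear:
    - [0.0045,0.0132,0.0167]
    - [0.009,0.0264,0.0334]
    - [0.0135,0.0396,0.05]
    - [0.018,0.0528,0.067]
    - [0.0225,0.066,0.0835]
  claw: [1,1,1,1,1]

```text
time: 3.43
ee_pos: [0.4295, -0.1243, 0.0949]
tool_rot: [0.816, -0.217, 0.138, -0.517]
ft_force: [-0.3, 0.3, 1.1]
grip_width: 0.0853
```

```bash
python3 log.py; python3 - <<'E'
from go import *
Rm=toolR(d(60),d(25),-1); c=np.array([.485,-.03,.046])
plan(c+.019*Rm[:,2],Rm)
a=grab('scene');w=grab('wrist')
print(proj(w,(.485,-.03,.075)),proj(w,(.485,-.03,0)))
cv2.imwrite('pics/w1.png',np.hstack([cv2.resize(a['image'][80:272,200:340],(420,576)),cv2.resize(w['image'],None,fx=.7,fy=.7,interpolation=3)[:576] if 0 else cv2.copyMakeBorder(cv2.resize(w['image'],(380,285)),0,291,0,0,0)]))
E
```

```text
3.43 [-1.069, 0.56, 2.069, 0.894, 1.429, -1.136] [0.4295, -0.1243, 0.0949] [0.816, -0.217, 0.138, -0.517] [-0.3, 0.3, 1.1] 0.0853
step/row lin [0.0002, -0.0005, 0.0278] rot [0.001, 0.0005, 0.0006] err 0.0 q [-0.82, 0.66, 2.13, 1.15, 1.26, -1.22] dq 0.25
[264.04819252 148.75114969] [263.58655047 199.53110711]
```

View pics/w1.png

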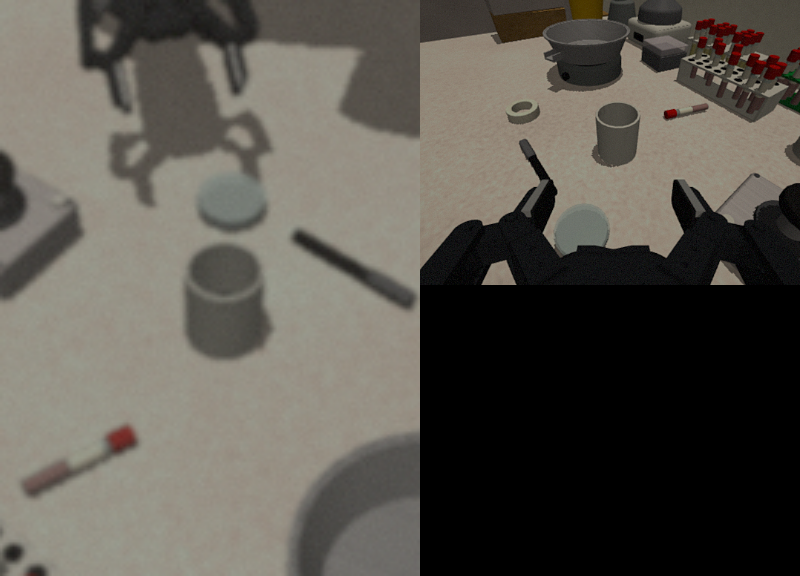

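Scene and wrist views show the cup centred between the jaws (wrist u≈265, predicted 264), with the dish and marker clear. Approaching and gripping.

Call:
send_rows:
  delta_rot:
    - [0,0,0]
    - [0,0,0]
    - [0,0,0]
    - [0,0,0]
    - [0,0,0]
  linear:
    - [0,-0.0005,0.03]
    - [0,-0.001,0.06]
    - [0,-0.0015,0.09]
    - [0,-0.002,0.117]
    - [0,-0.002,0.139]
  claw: [1,1,1,1,1]

```text
time: 3.95
ee_pos: [0.4934, -0.0144, 0.0391]
tool_rot: [0.816, -0.219, 0.137, -0.518]
ft_force: [-0.1, -0.1, 0.7]
grip_width: 0.0856
```

Call:
send_rows:
  delta_rot:
    - [0,0,0]
    - [0,0,0]
    - [0,0,0]
    - [0,0,0]
    - [0,0,0]
  linear:
    - [0,0,0]
    - [0,0,0]
    - [0,0,0]
    - [0,0,0]
    - [0,0,0]
  claw: [0.85,0.78,0.72,0.6,0.5]
  force: 40

```text
time: 4.37
ee_pos: [0.4934, -0.0168, 0.0399]
tool_rot: [0.816, -0.218, 0.139, -0.517]
ft_force: [-0.7, -1.7, 3.3]
grip_width: 0.0519
```

Call:
send_rows:
  delta_rot:
    - [0,0,0]
    - [0,0,0]
    - [0,0,0]
    - [0,0,0]
    - [0,0,0]
  linear:
    - [0,0,0]
    - [0,0,0]
    - [0,0,0]
    - [0,0,0]
    - [0,0,0]
  claw: [0.4,0.4,0.4,0.4,0.4]

```text
time: 4.78
ee_pos: [0.4936, -0.0164, 0.0401]
tool_rot: [0.815, -0.218, 0.139, -0.518]
ft_force: [-1.5, -4.1, 6.2]
grip_width: 0.0518
```

```bash
python3 log.py; python3 - <<'E'
from go import *
p0,R0,q0=now(); np.save('grasp.npy',np.c_[R0,p0])
print('grasp centre',p0-.019*R0[:,2])
s=plan(p0+[0,0,.16],R0)
b=np.array([.568,.256,.0])
for az in(60,75):
  print('az',az)
  Rm=toolR(d(az),d(25),-1); plan(b+[0,-.03,.205]+.019*Rm[:,2],Rm,start=s)
E
```

```text
4.78 [-0.821, 0.654, 2.132, 1.142, 1.26, -1.214] [0.4936, -0.0164, 0.0401] [0.815, -0.218, 0.139, -0.518] [-1.5, -4.1, 6.2] 0.0518
grasp centre [ 0.48494708 -0.03127191  0.04815322]
step/row lin [0.0, -0.029, -0.0136] rot [0.0, 0.0, 0.0] err 0.0 q [-0.82, 0.28, 2.17, 1.07, 1.41, -0.9] dq 0.38
az 60
step/row lin [-0.0057, -0.011, 0.0241] rot [0.0003, -0.0, 0.0] err 0.0 q [-0.52, 0.23, 2.24, 1.29, 1.23, -0.85] dq 0.3
step/row lin [-0.0057, -0.0109, 0.0241] rot [0.0003, -0.0, 0.0] err 0.0 q [-0.19, 0.25, 2.23, 1.53, 1.03, -0.82] dq 0.33
az 75
step/row lin [-0.0061, -0.0109, 0.024] rot [0.0003, -0.0238, -0.011] err 0.0 q [-0.52, 0.29, 2.16, 1.19, 1.31, -0.85] dq 0.3
step/row lin [-0.0026, -0.0111, 0.0245] rot [0.0003, -0.0238, -0.011] err 0.0 q [-0.22, 0.36, 2.06, 1.3, 1.23, -0.79] dq 0.29
```

```bash
python3 - <<'E'
from go import *
a=grab('scene');w=grab('wrist');b=grab('side')
cv2.imwrite('pics/g1.png',np.hstack([cv2.resize(a['image'][100:250,200:325],(400,480)),cv2.resize(b['image'][150:270,240:340],(400,480))]))
cv2.imwrite('pics/g2.png',w['image'])
E
```

```text
(no output)
```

View pics/g1.png

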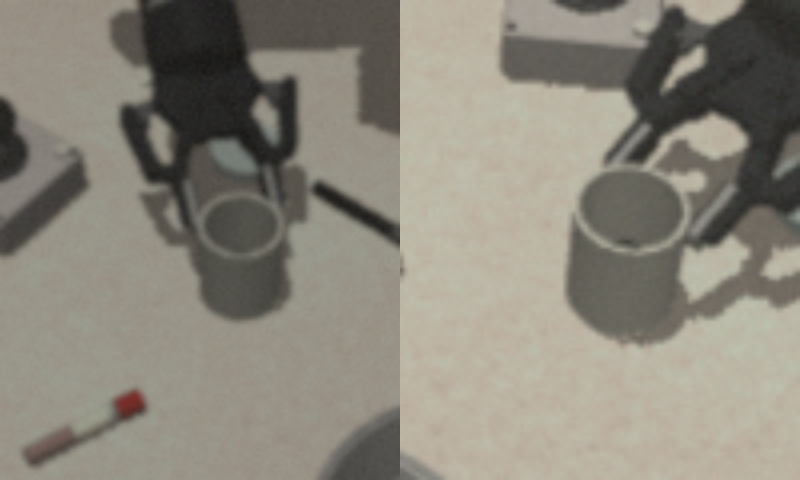

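View pics/g2.png

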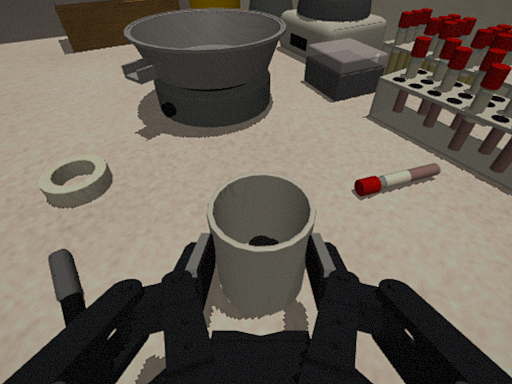

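Pads have closed on the near side of the cup, about 17 mm short of its axis (width 52 mm instead of 62). The cup hasn't moved. I'll open, advance and regrip.

Call:
send_rows:
  delta_rot:
    - [0,0,0]
    - [0,0,0]
    - [0,0,0]
    - [0,0,0]
    - [0,0,0]
  linear:
    - [0,0,0]
    - [0,0,0]
    - [0,0,0]
    - [0,0,0]
    - [0,0,0]
  claw: [0.8,1,1,1,1]

```text
time: 5.35
ee_pos: [0.4923, -0.0148, 0.0384]
tool_rot: [0.816, -0.218, 0.137, -0.517]
ft_force: [-0.2, -0.7, -0.1]
grip_width: 0.0854
```

Call:
send_rows:
  delta_rot:
    - [0,0,0]
    - [0,0,0]
    - [0,0,0]
    - [0,0,0]
    - [0,0,0]
  linear:
    - [0,0,0.005]
    - [0,0,0.009]
    - [0,0,0.013]
    - [0,0,0.016]
    - [0,0,0.018]
  claw: [1,1,1,1,1]

```text
time: 5.77
ee_pos: [0.5006, -0.0001, 0.0307]
tool_rot: [0.816, -0.218, 0.137, -0.518]
ft_force: [0.1, 0.2, 0.5]
grip_width: 0.0857
```

```bash
python3 log.py
```

```text
5.77 [-0.782, 0.673, 2.135, 1.179, 1.238, -1.228] [0.5006, -0.0001, 0.0307] [0.816, -0.218, 0.137, -0.518] [0.1, 0.2, 0.5] 0.0857
```

Call:
send_rows:
  delta_rot:
    - [0,0,0]
    - [0,0,0]
    - [0,0,0]
    - [0,0,0]
    - [0,0,0]
  linear:
    - [0,0,0]
    - [0,0,0]
    - [0,0,0]
    - [0,0,0]
    - [0,0,0]
  claw: [0.85,0.78,0.72,0.65,0.6]
  force: 40

```text
time: 6.18
ee_pos: [0.5011, -0.0014, 0.0315]
tool_rot: [0.816, -0.218, 0.138, -0.517]
ft_force: [-0.6, -0.9, 2.1]
grip_width: 0.0605
```

Call:
send_rows:
  delta_rot:
    - [0,0,0]
    - [0,0,0]
    - [0,0,0]
  linear:
    - [0,0,0]
    - [0,0,0]
    - [0,0,0]
  claw: [0.5,0.5,0.5]

```text
time: 6.43
ee_pos: [0.5012, -0.0013, 0.0314]
tool_rot: [0.816, -0.218, 0.138, -0.518]
ft_force: [0.2, -1.3, 4.2]
grip_width: 0.0604
```

```bash
python3 log.py;  python3 - <<'E'
from go import *
a=grab('scene');w=grab('wrist');b=grab('side')
cv2.imwrite('pics/g3.png',np.hstack([cv2.resize(b['image'][150:270,240:340],(400,480)),cv2.resize(w['image'][120:384,100:420],(400,330)) if 0 else cv2.resize(w['image'][144:384,156:356],(400,480))]))
E
```

```text
6.43 [-0.784, 0.672, 2.134, 1.179, 1.239, -1.227] [0.5012, -0.0013, 0.0314] [0.816, -0.218, 0.138, -0.518] [0.2, -1.3, 4.2] 0.0604
```

View pics/g3.png

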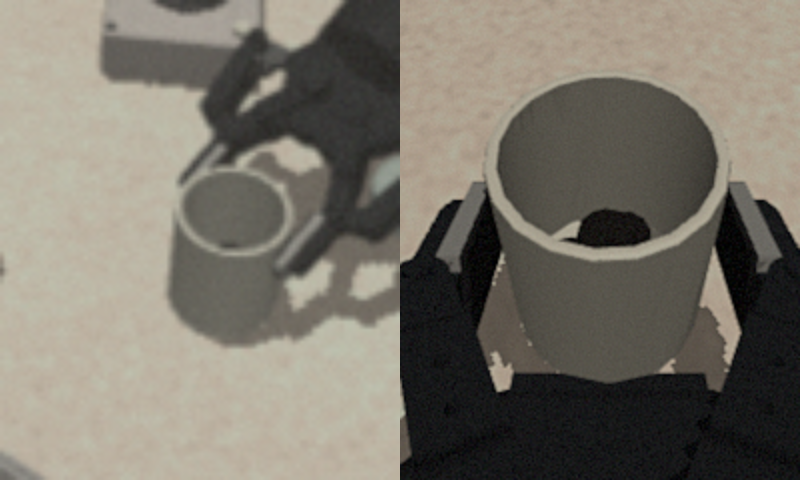

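Still only just at the axis (60.4 mm). I'll advance another 11 mm for a firm grip.

Call:
send_rows:
  delta_rot:
    - [0,0,0]
    - [0,0,0]
    - [0,0,0]
    - [0,0,0]
  linear:
    - [0,0,0]
    - [0,0,0]
    - [0,0,0]
    - [0,0,0]
  claw: [0.8,1,1,1]

```text
time: 6.92
ee_pos: [0.5, -0.0002, 0.0305]
tool_rot: [0.816, -0.218, 0.137, -0.517]
ft_force: [-0.7, 0.7, 0.2]
grip_width: 0.0856
```

Call:
send_rows:
  delta_rot:
    - [0,0,0]
    - [0,0,0]
    - [0,0,0]
    - [0,0,0]
    - [0,0,0]
  linear:
    - [0,0,0.003]
    - [0,0,0.005]
    - [0,0,0.007]
    - [0,0,0.009]
    - [0,0,0.011]
  claw: [1,1,1,1,1]

```text
time: 7.33
ee_pos: [0.5056, 0.0081, 0.0261]
tool_rot: [0.816, -0.218, 0.137, -0.517]
ft_force: [-0.8, 0.1, -0.3]
grip_width: 0.0852
```

Call:
send_rows:
  delta_rot:
    - [0,0,0]
    - [0,0,0]
    - [0,0,0]
    - [0,0,0]
    - [0,0,0]
  linear:
    - [0,0,0]
    - [0,0,0]
    - [0,0,0]
    - [0,0,0]
    - [0,0,0]
  claw: [0.85,0.78,0.72,0.65,0.6]
  force: 40

```text
time: 7.75
ee_pos: [0.5057, 0.0077, 0.0265]
tool_rot: [0.816, -0.218, 0.138, -0.518]
ft_force: [-0.2, 0.9, 1.3]
grip_width: 0.0614
```

Call:
send_rows:
  delta_rot:
    - [0,0,0]
    - [0,0,0]
    - [0,0,0]
  linear:
    - [0,0,0]
    - [0,0,0]
    - [0,0,0]
  claw: [0.5,0.5,0.5]

```text
time: 8.0
ee_pos: [0.5057, 0.0077, 0.0265]
tool_rot: [0.816, -0.218, 0.138, -0.518]
ft_force: [-0.3, -0.1, 1.7]
grip_width: 0.0614
```

```bash
python3 log.py; cat > cupfind.py <<'E'
from go import *
# mouth ellipse of cup in side view: print predicted pixel of current best
E
python3 - <<'E'
from go import *
p0,R0,q0=now(); np.save('grasp.npy',np.c_[R0,p0])
s=plan(p0+[0,0,.17],R0)
b=np.array([.568,.256,.0])
# cup axis point at grasp height in tool frame
c=np.array([.485,-.029,p0[2]]); cl=R0.T@(np.array([.485,-.029,.0375])-p0); print('cupmid in tool',cl.round(4))
E
```

```text
8.0 [-0.762, 0.683, 2.135, 1.202, 1.228, -1.235] [0.5057, 0.0077, 0.0265] [0.816, -0.218, 0.138, -0.518] [-0.3, -0.1, 1.7] 0.0614
step/row lin [-0.0, -0.0308, -0.0145] rot [0.0, 0.0, 0.0] err 0.0 q [-0.76, 0.28, 2.18, 1.11, 1.38, -0.89] dq 0.41
cupmid in tool [ 0.0004  0.008  -0.0428]
```

Call:
send_rows:
  delta_rot:
    - [0,0,0]
    - [0,0,0]
    - [0,0,0]
    - [0,0,0]
    - [0,0,0]
  linear:
    - [0,-0.01,-0.0047]
    - [0,-0.037,-0.0174]
    - [0,-0.073,-0.0344]
    - [0,-0.114,-0.0537]
    - [0,-0.154,-0.0725]
  claw: [0.4,0.4,0.4,0.4,0.4]
  force: 60

```text
time: 8.42
ee_pos: [0.505, 0.0081, 0.1908]
tool_rot: [0.816, -0.219, 0.136, -0.517]
ft_force: [1.4, -0.1, -1.1]
grip_width: 0.0608
```

```bash
python3 log.py; python3 - <<'E'
from go import *
cl=np.array([0,.008,-.043]); b=np.array([.568,.256,0])
p0,R0,q0=now()
s=plan(b+[0,-.0,.19]-R0@cl,R0,vmax=.032)
Rm=toolR(d(65),d(3),1); print('pour',(Rm@R0.T)[:,2])
plan(b+[0,0,.185]-Rm@cl,Rm,start=s,roll=np.pi,wmax=.115)
E
```

```text
8.42 [-0.761, 0.287, 2.181, 1.11, 1.369, -0.9] [0.505, 0.0081, 0.1908] [0.816, -0.219, 0.136, -0.517] [1.4, -0.1, -1.1] 0.0608
step/row lin [-0.0069, -0.0112, 0.0266] rot [0.0, 0.0, 0.0] err 0.0 q [-0.42, 0.25, 2.25, 1.37, 1.16, -0.86] dq 0.34
step/row lin [-0.0069, -0.0112, 0.0266] rot [0.0, 0.0, 0.0] err 0.0 q [-0.07, 0.3, 2.2, 1.65, 0.95, -0.85] dq 0.36
pour [-0.19713148 -0.43193595 -0.88009688]
step/row lin [-0.0001, 0.0001, 0.0001] rot [0.012, -0.0061, 0.1038] err 0.0 q [-0.09, 0.35, 2.2, 1.7, 1.03, -0.41] dq 0.44
step/row lin [-0.0, 0.0002, 0.0001] rot [0.0073, -0.0113, 0.1038] err 0.0 q [-0.11, 0.4, 2.2, 1.74, 1.11, 0.04] dq 0.45
step/row lin [0.0001, 0.0002, 0.0] rot [0.0007, -0.0134, 0.1038] err 0.0 q [-0.13, 0.46, 2.2, 1.77, 1.19, 0.5] dq 0.46
step/row lin [0.0001, 0.0001, 0.0] rot [-0.0061, -0.012, 0.1038] err 0.0 q [-0.14, 0.52, 2.18, 1.79, 1.27, 0.96] dq 0.46
step/row lin [0.0002, 0.0, 0.0] rot [-0.0113, -0.0073, 0.1038] err 0.0 q [-0.15, 0.58, 2.17, 1.8, 1.35, 1.43] dq 0.47
step/row lin [0.0002, -0.0001, 0.0] rot [-0.0134, -0.0007, 0.1038] err 0.0 q [-0.16, 0.64, 2.15, 1.81, 1.43, 1.91] dq 0.48
```

Call:
send_rows:
  delta_rot:
    - [0,0,0]
    - [0,0,0]
    - [0,0,0]
    - [0,0,0]
    - [0,0,0]
  linear:
    - [-0.003,-0.005,0.012]
    - [-0.009,-0.015,0.036]
    - [-0.017,-0.028,0.067]
    - [-0.026,-0.042,0.1]
    - [-0.0345,-0.056,0.133]
  claw: [0.4,0.4,0.4,0.4,0.4]

```text
time: 8.83
ee_pos: [0.5479, 0.1506, 0.1836]
tool_rot: [0.816, -0.219, 0.138, -0.516]
ft_force: [1.1, 0.1, -0.6]
grip_width: 0.0609
```

Call:
send_rows:
  delta_rot:
    - [0,0,0]
    - [0,0,0]
    - [0,0,0]
    - [0,0,0]
    - [0,0,0]
  linear:
    - [-0.0085,-0.014,0.033]
    - [-0.017,-0.028,0.066]
    - [-0.025,-0.041,0.097]
    - [-0.031,-0.051,0.12]
    - [-0.0345,-0.056,0.133]
  claw: [0.4,0.4,0.4,0.4,0.4]

```text
time: 9.25
ee_pos: [0.5887, 0.295, 0.1775]
tool_rot: [0.817, -0.217, 0.136, -0.517]
ft_force: [-0.4, -0.2, -1.4]
grip_width: 0.061
```

```bash
python3 log.py; python3 - <<'E'
from go import *
a=grab('scene');w=grab('wrist');b=grab('side')
cv2.imwrite('pics/t1.png',np.hstack([b['image'][100:384,100:350],a['image'][100:384,200:450]]))
E
```

```text
9.25 [-0.062, 0.305, 2.199, 1.651, 0.951, -0.854] [0.5887, 0.295, 0.1775] [0.817, -0.217, 0.136, -0.517] [-0.4, -0.2, -1.4] 0.061
```

View pics/t1.png

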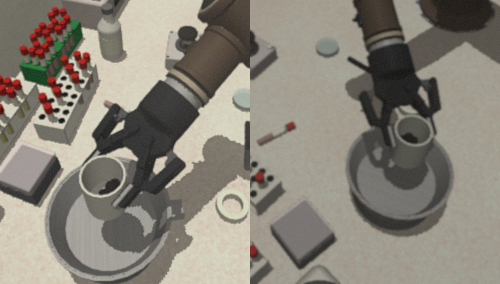

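Both views show the cup held upright over the bowl with the stoppers inside. Pouring now.

Call:
send_rows:
  delta_rot:
    - [0.012,-0.006,0.104]
    - [0.024,-0.012,0.208]
    - [0.036,-0.018,0.312]
    - [0.048,-0.024,0.415]
    - [0.06,-0.03,0.519]
  linear:
    - [0,0,0]
    - [0,0,0]
    - [0,0,0]
    - [0,0,0]
    - [0,0,0]
  claw: [0.4,0.4,0.4,0.4,0.4]

```text
time: 9.82
ee_pos: [0.5899, 0.2904, 0.1775]
tool_rot: [0.718, -0.411, -0.006, -0.562]
ft_force: [-0.4, -0.5, -0.7]
grip_width: 0.0604
```

Call:
send_rows:
  delta_rot:
    - [0.0073,-0.0113,0.104]
    - [0.0146,-0.0226,0.208]
    - [0.022,-0.034,0.312]
    - [0.029,-0.045,0.415]
    - [0.0365,-0.0565,0.519]
  linear:
    - [0,0,0]
    - [0,0,0]
    - [0,0,0]
    - [0,0,0]
    - [0,0.001,0]
  claw: [0.4,0.4,0.4,0.4,0.4]

```text
time: 10.23
ee_pos: [0.5896, 0.2903, 0.177]
tool_rot: [0.577, -0.566, -0.163, -0.566]
ft_force: [1.0, -0.1, -1.3]
grip_width: 0.0613
```

Call:
send_rows:
  delta_rot:
    - [0.0007,-0.0134,0.104]
    - [0.0014,-0.027,0.208]
    - [0.002,-0.04,0.312]
    - [0.003,-0.054,0.415]
    - [0.0035,-0.067,0.519]
  linear:
    - [0,0,0]
    - [0,0,0]
    - [0,0,0]
    - [0,0,0]
    - [0,0.001,0]
  claw: [0.4,0.4,0.4,0.4,0.4]

```text
time: 10.65
ee_pos: [0.5889, 0.2905, 0.1764]
tool_rot: [-0.406, 0.676, 0.321, 0.524]
ft_force: [-0.3, 0.0, -1.8]
grip_width: 0.0607
```

Call:
send_rows:
  delta_rot:
    - [-0.006,-0.012,0.104]
    - [-0.012,-0.024,0.208]
    - [-0.018,-0.036,0.312]
    - [-0.024,-0.048,0.415]
    - [-0.03,-0.06,0.519]
  linear:
    - [0,0,0]
    - [0,0,0]
    - [0,0,0]
    - [0,0,0]
    - [0.001,0,0]
  claw: [0.4,0.4,0.4,0.4,0.4]

```text
time: 11.07
ee_pos: [0.5887, 0.2904, 0.1755]
tool_rot: [-0.217, 0.737, 0.467, 0.438]
ft_force: [-0.2, -0.4, -1.4]
grip_width: 0.0604
```

Call:
send_rows:
  delta_rot:
    - [-0.0113,-0.0073,0.104]
    - [-0.0226,-0.0146,0.208]
    - [-0.034,-0.022,0.312]
    - [-0.045,-0.029,0.415]
    - [-0.0565,-0.0365,0.519]
  linear:
    - [0,0,0]
    - [0,0,0]
    - [0,0,0]
    - [0,0,0]
    - [0.001,0,0]
  claw: [0.4,0.4,0.4,0.4,0.4]

```text
time: 11.48
ee_pos: [0.5884, 0.2905, 0.175]
tool_rot: [-0.025, 0.746, 0.588, 0.311]
ft_force: [0.2, -0.3, -0.2]
grip_width: 0.0605
```

Call:
send_rows:
  delta_rot:
    - [-0.0134,-0.0007,0.104]
    - [-0.027,-0.0014,0.208]
    - [-0.04,-0.002,0.312]
    - [-0.054,-0.003,0.415]
    - [-0.067,-0.0035,0.519]
  linear:
    - [0,0,0]
    - [0,0,0]
    - [0,0,0]
    - [0,0,0]
    - [0.001,0,0]
  claw: [0.4,0.4,0.4,0.4,0.4]

```text
time: 11.9
ee_pos: [0.5877, 0.2908, 0.1744]
tool_rot: [0.158, 0.708, 0.672, 0.15]
ft_force: [0.7, -0.5, -0.6]
grip_width: 0.0613
```

```bash
python3 log.py; python3 - <<'E'
from go import *
p,R0,q=now(); print(np.round(R0,2).tolist())
a=grab('scene');w=grab('wrist');b=grab('side')
cv2.imwrite('pics/t2.png',np.hstack([cv2.resize(b['image'][180:360,120:320],(400,360)),cv2.resize(a['image'][200:380,270:470],(400,360))]))
G=np.load('grasp.npy');print('cup axis',(R0@G[:,:3].T)[:,2].round(2))
E
```

```text
11.9 [-0.166, 0.645, 2.146, 1.811, 1.43, 1.912] [0.5877, 0.2908, 0.1744] [0.158, 0.708, 0.672, 0.15] [0.7, -0.5, -0.6] 0.0613
[[-0.91, 0.02, 0.42], [0.43, 0.05, 0.9], [0.0, 1.0, -0.05]]
cup axis [-0.2  -0.43 -0.88]
```

View pics/t2.png

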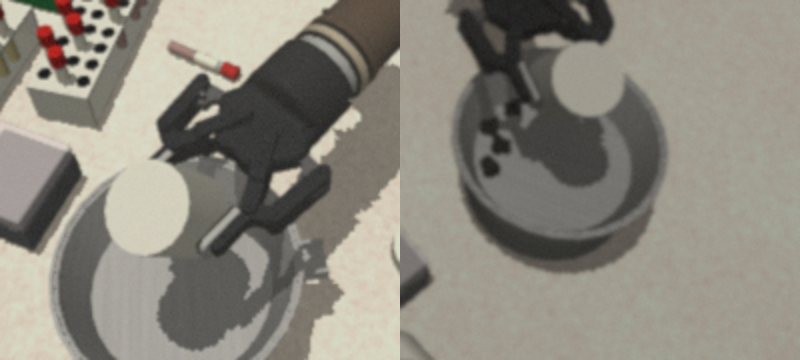

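Cup is inverted and four dark stoppers lie on the bowl floor (scene crop, around (490–513,108–167)). Rolling back and returning the cup to its spot.

```bash
python3 - <<'E'
from go import *
G=np.load('grasp.npy');Rg=G[:,:3];pg=G[:,3];cl=np.array([0,.008,-.043]);b=np.array([.568,.256,0])
s=plan(b+[0,0,.195]-Rg@cl,Rg,roll=-np.pi,wmax=.115)
print('back');s=plan(pg+[0,0,.16],Rg,start=s,vmax=.032)
print('down');plan(pg+[0,0,.02],Rg,start=s)
E
```

```text
step/row lin [-0.0, 0.0003, 0.0001] rot [0.0133, 0.0008, -0.1038] err 0.0 q [-0.16, 0.58, 2.17, 1.8, 1.35, 1.43] dq 0.48
step/row lin [-0.0002, 0.0003, 0.0] rot [0.0112, 0.0073, -0.1038] err 0.0 q [-0.15, 0.52, 2.18, 1.78, 1.27, 0.96] dq 0.47
step/row lin [-0.0003, 0.0001, 0.0] rot [0.006, 0.0119, -0.1038] err 0.0 q [-0.13, 0.46, 2.2, 1.76, 1.19, 0.5] dq 0.46
step/row lin [-0.0003, -0.0, -0.0] rot [-0.0008, 0.0133, -0.1038] err 0.0 q [-0.11, 0.4, 2.2, 1.73, 1.11, 0.04] dq 0.45
step/row lin [-0.0003, -0.0002, -0.0] rot [-0.0073, 0.0112, -0.1038] err 0.0 q [-0.09, 0.34, 2.2, 1.69, 1.03, -0.4] dq 0.45
step/row lin [-0.0001, -0.0003, -0.0001] rot [-0.0119, 0.006, -0.1038] err 0.0 q [-0.07, 0.29, 2.2, 1.64, 0.95, -0.84] dq 0.44
back
step/row lin [0.007, 0.0121, -0.0262] rot [0.0, 0.0, 0.0] err 0.0 q [-0.42, 0.25, 2.25, 1.37, 1.17, -0.87] dq 0.36
step/row lin [0.007, 0.0121, -0.0262] rot [0.0, 0.0, 0.0] err 0.0 q [-0.76, 0.3, 2.18, 1.11, 1.37, -0.91] dq 0.34
down
step/row lin [0.0, 0.0253, 0.0119] rot [0.0, 0.0, 0.0] err 0.0 q [-0.76, 0.63, 2.15, 1.19, 1.24, -1.2] dq 0.33
```

Call:
send_rows:
  delta_rot:
    - [0.0133,0.0008,-0.104]
    - [0.0266,0.0016,-0.208]
    - [0.04,0.0024,-0.312]
    - [0.053,0.003,-0.415]
    - [0.0665,0.004,-0.519]
  linear:
    - [0,0,0]
    - [0,0.001,0]
    - [0,0.001,0]
    - [0,0.001,0]
    - [0,0.0015,0]
  claw: [0.4,0.4,0.4,0.4,0.4]

```text
time: 12.47
ee_pos: [0.5873, 0.2919, 0.1762]
tool_rot: [-0.031, 0.747, 0.586, 0.314]
ft_force: [-0.0, -0.1, -0.8]
grip_width: 0.0608
```

Call:
send_rows:
  delta_rot:
    - [0.0112,0.0073,-0.104]
    - [0.0224,0.0146,-0.208]
    - [0.0336,0.022,-0.312]
    - [0.045,0.029,-0.415]
    - [0.056,0.0365,-0.519]
  linear:
    - [0,0,0]
    - [0,0,0]
    - [0,0.001,0]
    - [-0.001,0.001,0]
    - [-0.001,0.0015,0]
  claw: [0.4,0.4,0.4,0.4,0.4]

```text
time: 12.88
ee_pos: [0.5876, 0.292, 0.1782]
tool_rot: [-0.223, 0.735, 0.464, 0.441]
ft_force: [-0.5, -0.9, -0.9]
grip_width: 0.0611
```

Call:
send_rows:
  delta_rot:
    - [0.006,0.012,-0.104]
    - [0.012,0.024,-0.208]
    - [0.018,0.036,-0.312]
    - [0.024,0.048,-0.415]
    - [0.03,0.06,-0.519]
  linear:
    - [0,0,0]
    - [0,0,0]
    - [-0.001,0,0]
    - [-0.001,0,0]
    - [-0.0015,0.0005,0]
  claw: [0.4,0.4,0.4,0.4,0.4]

```text
time: 13.3
ee_pos: [0.5878, 0.2921, 0.1796]
tool_rot: [-0.411, 0.673, 0.318, 0.526]
ft_force: [-0.4, -0.0, -0.3]
grip_width: 0.0607
```

Call:
send_rows:
  delta_rot:
    - [-0.0008,0.0133,-0.104]
    - [-0.0016,0.0266,-0.208]
    - [-0.0024,0.04,-0.312]
    - [-0.003,0.053,-0.415]
    - [-0.004,0.0665,-0.519]
  linear:
    - [0,0,0]
    - [0,0,0]
    - [-0.001,0,0]
    - [-0.001,0,0]
    - [-0.0015,0,0]
  claw: [0.4,0.4,0.4,0.4,0.4]

```text
time: 13.72
ee_pos: [0.5878, 0.2924, 0.181]
tool_rot: [0.582, -0.561, -0.16, -0.567]
ft_force: [-0.8, -0.3, -0.9]
grip_width: 0.0609
```

Call:
send_rows:
  delta_rot:
    - [-0.0073,0.0112,-0.104]
    - [-0.0146,0.0224,-0.208]
    - [-0.022,0.0336,-0.312]
    - [-0.029,0.045,-0.415]
    - [-0.0365,0.056,-0.519]
  linear:
    - [0,0,0]
    - [0,0,0]
    - [-0.001,0,0]
    - [-0.001,-0.001,0]
    - [-0.0015,-0.001,0]
  claw: [0.4,0.4,0.4,0.4,0.4]

```text
time: 14.13
ee_pos: [0.5883, 0.2928, 0.1829]
tool_rot: [0.72, -0.405, -0.003, -0.563]
ft_force: [0.7, -0.5, -1.2]
grip_width: 0.0608
```

Call:
send_rows:
  delta_rot:
    - [-0.012,0.006,-0.104]
    - [-0.024,0.012,-0.208]
    - [-0.036,0.018,-0.312]
    - [-0.048,0.024,-0.415]
    - [-0.06,0.03,-0.519]
  linear:
    - [0,0,0]
    - [0,0,0]
    - [0,-0.001,0]
    - [0,-0.001,0]
    - [-0.0005,-0.0015,0]
  claw: [0.4,0.4,0.4,0.4,0.4]

```text
time: 14.55
ee_pos: [0.5887, 0.2931, 0.1842]
tool_rot: [0.817, -0.215, 0.139, -0.517]
ft_force: [-0.1, 0.5, -1.2]
grip_width: 0.0606
```

Call:
send_rows:
  delta_rot:
    - [0,0,0]
    - [0,0,0]
    - [0,0,0]
    - [0,0,0]
    - [0,0,0]
  linear:
    - [0.003,0.005,-0.011]
    - [0.009,0.015,-0.034]
    - [0.017,0.029,-0.064]
    - [0.026,0.045,-0.098]
    - [0.035,0.0605,-0.131]
  claw: [0.4,0.4,0.4,0.4,0.4]

```text
time: 14.97
ee_pos: [0.5462, 0.15, 0.1852]
tool_rot: [0.816, -0.216, 0.138, -0.518]
ft_force: [0.6, -0.6, -1.4]
grip_width: 0.061
```

Call:
send_rows:
  delta_rot:
    - [0,0,0]
    - [0,0,0]
    - [0,0,0]
    - [0,0,0]
    - [0,0,0]
  linear:
    - [0.0085,0.015,-0.032]
    - [0.017,0.03,-0.064]
    - [0.025,0.043,-0.094]
    - [0.031,0.054,-0.117]
    - [0.035,0.0605,-0.131]
  claw: [0.4,0.4,0.4,0.4,0.4]

```text
time: 15.38
ee_pos: [0.5059, 0.005, 0.186]
tool_rot: [0.816, -0.218, 0.139, -0.517]
ft_force: [0.9, 0.3, 0.4]
grip_width: 0.0606
```

```bash
python3 log.py; python3 - <<'E'
from go import *
G=np.load('grasp.npy');Rg=G[:,:3];pg=G[:,3]
plan(pg+[0,0,.012],Rg)
a=grab('scene');w=grab('wrist');b=grab('side')
cv2.imwrite('pics/r1.png',np.hstack([cv2.resize(b['image'][120:300,200:400],(400,360)),cv2.resize(a['image'][70:250,200:400],(400,360))]))
E
```

```text
15.38 [-0.766, 0.301, 2.178, 1.112, 1.366, -0.917] [0.5059, 0.005, 0.186] [0.816, -0.218, 0.139, -0.517] [0.9, 0.3, 0.4] 0.0606
step/row lin [-0.0004, 0.0265, 0.013] rot [0.0001, -0.0005, 0.0005] err 0.0 q [-0.76, 0.65, 2.14, 1.19, 1.24, -1.21] dq 0.35
```

View pics/r1.png

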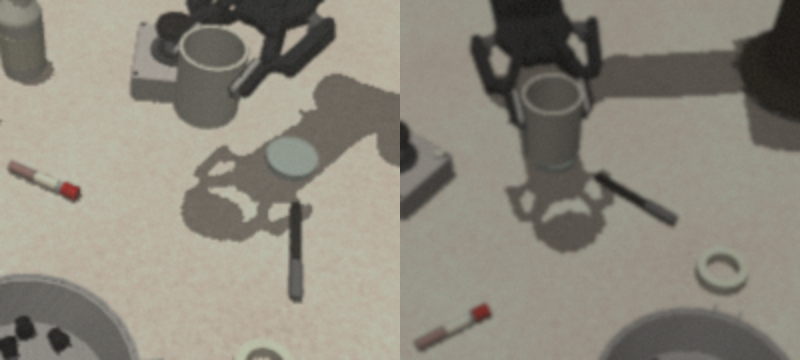

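The cup is upright and empty, and stoppers are visible in the bowl (lower left). Lowering.

Call:
send_rows:
  delta_rot:
    - [0,0,0]
    - [0,0,0]
    - [0,0,0]
    - [0,0,0]
    - [0,0,0]
  linear:
    - [0,0.03,0.0145]
    - [-0.001,0.063,0.031]
    - [-0.001,0.094,0.046]
    - [-0.002,0.118,0.058]
    - [-0.002,0.131,0.064]
  claw: [0.4,0.4,0.4,0.4,0.4]

```text
time: 15.95
ee_pos: [0.5033, 0.0142, 0.0373]
tool_rot: [0.816, -0.217, 0.135, -0.518]
ft_force: [-0.3, -0.4, -0.5]
grip_width: 0.0606
```

Call:
send_rows:
  delta_rot:
    - [0,0,0]
    - [0,0,0]
    - [0,0,0]
    - [0,0,0]
    - [0,0,0]
  linear:
    - [0,0.002,0.001]
    - [0,0.0035,0.0018]
    - [0,0.005,0.0024]
    - [0,0.0065,0.003]
    - [0,0.008,0.0038]
  claw: [0.4,0.4,0.4,0.4,0.4]

```text
time: 16.37
ee_pos: [0.5058, 0.0114, 0.0322]
tool_rot: [0.816, -0.217, 0.138, -0.518]
ft_force: [0.7, -0.3, -0.9]
grip_width: 0.0608
```

```bash
python3 log.py
```

```text
16.37 [-0.755, 0.668, 2.142, 1.204, 1.23, -1.23] [0.5058, 0.0114, 0.0322] [0.816, -0.217, 0.138, -0.518] [0.7, -0.3, -0.9] 0.0608
```

Call:
send_rows:
  delta_rot:
    - [0,0,0]
    - [0,0,0]
    - [0,0,0]
    - [0,0,0]
    - [0,0,0]
  linear:
    - [0,0.001,0.0005]
    - [0,0.002,0.001]
    - [0,0.003,0.0014]
    - [0,0.004,0.0018]
    - [0,0.004,0.0018]
  claw: [0.4,0.4,0.4,0.4,0.4]

```text
time: 16.78
ee_pos: [0.505, 0.0117, 0.0268]
tool_rot: [0.816, -0.218, 0.137, -0.518]
ft_force: [-0.0, -0.6, -1.8]
grip_width: 0.061
```

Call:
send_rows:
  delta_rot:
    - [0,0,0]
    - [0,0,0]
    - [0,0,0]
  linear:
    - [0,0.0005,0.0002]
    - [0,0.001,0.0004]
    - [0,0.001,0.0004]
  claw: [0.4,0.4,0.4]

```text
time: 17.03
ee_pos: [0.5051, 0.0119, 0.0268]
tool_rot: [0.815, -0.217, 0.137, -0.519]
ft_force: [-1.7, -1.0, 5.0]
grip_width: 0.0609
```

```bash
python3 log.py
```

```text
17.03 [-0.756, 0.684, 2.139, 1.207, 1.229, -1.239] [0.5051, 0.0119, 0.0268] [0.815, -0.217, 0.137, -0.519] [-1.7, -1.0, 5.0] 0.0609
```

Call:
send_rows:
  delta_rot:
    - [0,0,0]
    - [0,0,0]
    - [0,0,0]
    - [0,0,0]
    - [0,0,0]
  linear:
    - [0,0,0]
    - [0,0,0]
    - [0,0,0]
    - [0,0,0]
    - [0,0,0]
  claw: [0.75,0.85,1,1,1]

```text
time: 17.45
ee_pos: [0.505, 0.0118, 0.0256]
tool_rot: [0.816, -0.218, 0.137, -0.518]
ft_force: [0.1, 0.1, -0.4]
grip_width: 0.0852
```

Call:
send_rows:
  delta_rot:
    - [0,0,0]
    - [0,0,0]
    - [0,0,0]
    - [0,0,0]
    - [0,0,0]
  linear:
    - [0,0,-0.01]
    - [0,0,-0.035]
    - [0,0,-0.067]
    - [0,0,-0.1]
    - [0,0,-0.13]
  claw: [1,1,1,1,1]

```text
time: 17.87
ee_pos: [0.4455, -0.092, 0.0818]
tool_rot: [0.816, -0.218, 0.137, -0.518]
ft_force: [2.1, -0.2, -0.5]
grip_width: 0.0854
```

```bash
python3 log.py; python3 - <<'E'
from go import *
a=grab('scene');b=grab('side')
cv2.imwrite('pics/r2.png',np.hstack([cv2.resize(b['image'][100:384,130:350],(310,400)),cv2.resize(a['image'][70:350,180:420],(343,400))]))
p0,R0,q0=now()
s=plan(np.array([.50,-.20,.20]),R0)
Rd=toolR(d(60),d(90),-1)
s=plan(np.array([.5535,-.236,.16]),Rd,start=s)
plan(np.array([.5535,-.236,.09]),Rd,start=s)
E
```

```text
17.87 [-1.005, 0.574, 2.1, 0.953, 1.38, -1.151] [0.4455, -0.092, 0.0818] [0.816, -0.218, 0.137, -0.518] [2.1, -0.2, -0.5] 0.0854
step/row lin [0.0196, -0.0157, -0.0215] rot [0.0, 0.0, 0.0] err 0.0 q [-1.03, 0.49, 1.84, 0.92, 1.59, -0.88] dq 0.27
step/row lin [0.0043, 0.0025, 0.0009] rot [-0.0752, -0.0003, 0.0001] err 0.0 q [-0.89, 0.34, 1.82, 0.71, 1.36, -0.66] dq 0.23
step/row lin [0.0043, 0.002, 0.0018] rot [-0.0752, -0.0003, 0.0001] err 0.0 q [-0.7, 0.27, 1.79, 0.4, 1.18, -0.34] dq 0.32
step/row lin [0.0043, 0.0013, 0.0024] rot [-0.0752, -0.0003, 0.0001] err 0.0 q [-0.48, 0.3, 1.72, -0.0, 1.12, 0.05] dq 0.4
step/row lin [0.0, 0.0, 0.014] rot [0.0, 0.0, 0.0] err 0.0 q [-0.48, 0.38, 1.77, -0.0, 0.99, 0.05] dq 0.13
```

View pics/r2.png

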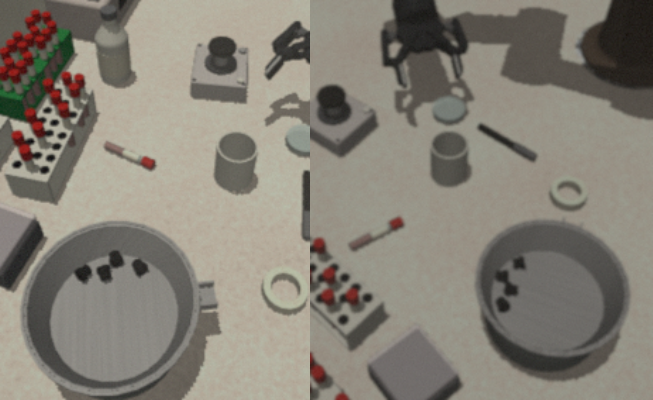

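Both views show the cup upright and empty at its old spot, and all four stoppers on the bowl floor (side crop ≈(83–140,258–272)). Now lift, shut the jaws and go to the pad.

Call:
send_rows:
  delta_rot:
    - [0,0,0]
    - [0,0,0]
    - [0,0,0]
    - [0,0,0]
    - [0,0,0]
  linear:
    - [0,-0.015,-0.007]
    - [0,-0.04,-0.019]
    - [0,-0.066,-0.031]
    - [0,-0.09,-0.042]
    - [0,-0.109,-0.051]
  claw: [0.5,0,0,0,0]
  force: 40

```text
time: 18.38
ee_pos: [0.4468, -0.0898, 0.2029]
tool_rot: [0.816, -0.217, 0.137, -0.518]
ft_force: [0.4, -0.3, -1.0]
grip_width: 0.0253
```

```bash
python3 log.py; python3 - <<'E'
from go import *
Rd=toolR(d(60),d(90),-1)
s=plan(np.array([.5535,-.236,.16]),Rd,wmax=.1)
E
```

```text
18.38 [-1.0, 0.308, 2.115, 0.932, 1.527, -0.945] [0.4468, -0.0898, 0.2029] [0.816, -0.217, 0.137, -0.518] [0.4, -0.3, -1.0] 0.0253
step/row lin [0.011, 0.0047, -0.0033] rot [-0.0754, 0.0003, 0.0002] err 0.0 q [-0.85, 0.2, 2.0, 0.73, 1.32, -0.66] dq 0.28
step/row lin [0.011, 0.0055, -0.0013] rot [-0.0754, 0.0003, 0.0002] err 0.0 q [-0.67, 0.2, 1.87, 0.41, 1.16, -0.32] dq 0.34
step/row lin [0.011, 0.0056, 0.0008] rot [-0.0754, 0.0003, 0.0002] err 0.0 q [-0.48, 0.3, 1.72, -0.0, 1.12, 0.05] dq 0.41
```

Call:
send_rows:
  delta_rot:
    - [-0.075,0,0]
    - [-0.151,0.001,0]
    - [-0.226,0.001,0]
    - [-0.302,0.001,0.001]
    - [-0.377,0.0015,0.001]
  linear:
    - [0.011,0.0047,-0.0033]
    - [0.022,0.0094,-0.0066]
    - [0.033,0.014,-0.01]
    - [0.044,0.019,-0.013]
    - [0.055,0.0235,-0.0165]
  claw: [0,0,0,0,0]

```text
time: 18.8
ee_pos: [0.4821, -0.1393, 0.1868]
tool_rot: [0.899, -0.24, 0.094, -0.354]
ft_force: [-0.5, -0.1, 0.4]
grip_width: -0.0001
```

Call:
send_rows:
  delta_rot:
    - [-0.075,0,0]
    - [-0.151,0.001,0]
    - [-0.226,0.001,0]
    - [-0.302,0.001,0.001]
    - [-0.377,0.0015,0.001]
  linear:
    - [0.011,0.0055,-0.0013]
    - [0.022,0.011,-0.0026]
    - [0.033,0.0165,-0.004]
    - [0.044,0.022,-0.005]
    - [0.055,0.0275,-0.0065]
  claw: [0,0,0,0,0]

```text
time: 19.22
ee_pos: [0.5176, -0.1878, 0.1726]
tool_rot: [0.949, -0.254, 0.047, -0.18]
ft_force: [0.4, 0.1, 0.5]
grip_width: -0.0001
```

Call:
send_rows:
  delta_rot:
    - [-0.075,0,0]
    - [-0.151,0.001,0]
    - [-0.226,0.001,0]
    - [-0.302,0.001,0.001]
    - [-0.377,0.0015,0.001]
  linear:
    - [0.011,0.0056,0.0008]
    - [0.022,0.011,0.0016]
    - [0.033,0.017,0.0024]
    - [0.044,0.0225,0.003]
    - [0.055,0.028,0.004]
  claw: [0,0,0,0,0]

```text
time: 19.63
ee_pos: [0.553, -0.2365, 0.1585]
tool_rot: [0.966, -0.259, -0.001, 0.002]
ft_force: [-0.2, -0.2, -0.0]
grip_width: -0.0001
```

```bash
python3 log.py; python3 - <<'E'
from go import *
Rd=toolR(d(60),d(90),-1)
s=plan(np.array([.5535,-.236,.096]),Rd,wmax=.1)
w=grab('wrist');print(proj(w,(.5535,-.236,.086)));a=grab('scene');b=grab('side')
cv2.imwrite('pics/p1.png',np.hstack([w['image'],cv2.resize(b['image'][90:180,240:330],(270,270)) if 0 else np.vstack([cv2.resize(b['image'][90:186,250:330],(160,192)),cv2.resize(a['image'][90:186,155:235],(160,192))])]))
E
```

```text
19.63 [-0.475, 0.3, 1.722, -0.004, 1.12, 0.051] [0.553, -0.2365, 0.1585] [0.966, -0.259, -0.001, 0.002] [-0.2, -0.2, -0.0] -0.0001
step/row lin [0.0, -0.0002, 0.0125] rot [0.0007, 0.0, -0.0001] err 0.0 q [-0.48, 0.37, 1.76, -0.0, 1.0, 0.05] dq 0.12
[260.29192528 186.53743689]
```

View pics/p1.png

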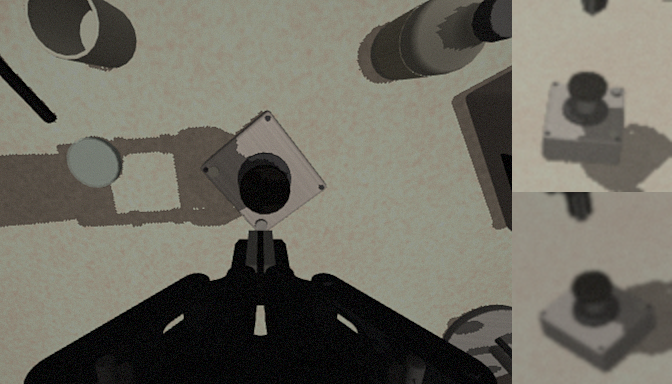

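The wrist view shows the pad at (265,188), predicted (260,186), so I'll shift 3 mm along tool x and descend to just above it.

Call:
send_rows:
  delta_rot:
    - [0,0,0]
    - [0,0,0]
    - [0,0,0]
    - [0,0,0]
    - [0,0,0]
  linear:
    - [0.001,0,0.014]
    - [0.002,0,0.03]
    - [0.003,0,0.045]
    - [0.003,0,0.057]
    - [0.003,0,0.065]
  claw: [0,0,0,0,0]

```text
time: 20.2
ee_pos: [0.5535, -0.2377, 0.0918]
tool_rot: [0.966, -0.26, -0.002, -0.001]
ft_force: [-0.5, 0.1, -0.7]
grip_width: -0.0002
```

Call:
send_rows:
  delta_rot:
    - [0,0,0]
    - [0,0,0]
    - [0,0,0]
  linear:
    - [0,0,0]
    - [0,0,0]
    - [0,0,0]
  claw: [0,0,0]

```text
time: 20.45
ee_pos: [0.5561, -0.2386, 0.0946]
tool_rot: [0.966, -0.259, 0.001, -0.0]
ft_force: [-0.5, -0.1, -0.1]
grip_width: 0.0003
```

Call:
send_rows:
  delta_rot:
    - [0,0,0]
    - [0,0,0]
    - [0,0,0]
    - [0,0,0]
    - [0,0,0]
  linear:
    - [0,0,0.003]
    - [0,0,0.006]
    - [0,0,0.009]
    - [0,0,0.012]
    - [0,0,0.012]
  claw: [0,0,0,0,0]

```text
time: 20.87
ee_pos: [0.5551, -0.2378, 0.081]
tool_rot: [0.966, -0.259, -0.001, -0.0]
ft_force: [-0.4, -0.8, -0.5]
grip_width: -0.0
```

```bash
python3 log.py
```

```text
20.87 [-0.477, 0.397, 1.766, 0.0, 0.981, 0.047] [0.5551, -0.2378, 0.081] [0.966, -0.259, -0.001, -0.0] [-0.4, -0.8, -0.5] -0.0
```

At TCP z=0.081 there's still no force, although contact was expected at 0.086. The fingertips must sit short of the reported TCP, which fits the short first grasp. I'll go down in small steps to find contact by force.

Call:
send_rows:
  delta_rot:
    - [0,0,0]
    - [0,0,0]
    - [0,0,0]
  linear:
    - [0,0,0.001]
    - [0,0,0.002]
    - [0,0,0.002]
  claw: [0,0,0]

```text
time: 21.12
ee_pos: [0.5556, -0.2381, 0.0796]
tool_rot: [0.966, -0.259, -0.0, -0.0]
ft_force: [-0.3, -0.1, -0.2]
grip_width: -0.0
```

Call:
send_rows:
  delta_rot:
    - [0,0,0]
    - [0,0,0]
    - [0,0,0]
  linear:
    - [0,0,0.001]
    - [0,0,0.002]
    - [0,0,0.002]
  claw: [0,0,0]

```text
time: 21.37
ee_pos: [0.5556, -0.2381, 0.0776]
tool_rot: [0.966, -0.259, -0.0, -0.0]
ft_force: [-0.7, -0.5, 0.1]
grip_width: 0.0004
```

Call:
send_rows:
  delta_rot:
    - [0,0,0]
    - [0,0,0]
    - [0,0,0]
  linear:
    - [0,0,0.001]
    - [0,0,0.002]
    - [0,0,0.002]
  claw: [0,0,0]

```text
time: 21.62
ee_pos: [0.5555, -0.2381, 0.0755]
tool_rot: [0.966, -0.259, -0.0, -0.0]
ft_force: [-0.3, -0.5, -0.4]
grip_width: -0.0003
```

Call:
send_rows:
  delta_rot:
    - [0,0,0]
    - [0,0,0]
    - [0,0,0]
  linear:
    - [0,0,0.001]
    - [0,0,0.002]
    - [0,0,0.002]
  claw: [0,0,0]

```text
time: 21.87
ee_pos: [0.5556, -0.2381, 0.0735]
tool_rot: [0.966, -0.259, -0.0, -0.0]
ft_force: [-0.0, 0.3, -1.0]
grip_width: 0.0002
```

```bash
python3 - <<'E'
from go import *
w=grab('wrist');a=grab('scene');b=grab('side')
s=env.get_state();print(s['ee_pos'],s['ft_force'])
import pickle;pickle.dump((a,b,w),open('press.pkl','wb'))
for d_,n in((a,'scene'),(b,'side')): print(n,proj(d_,(.5535,-.236,.086)),proj(d_,s['ee_pos']))
E
```

```text
[ 0.55571676 -0.23817348  0.07376633] [ 0.49001571  0.13944599 -0.090852  ]
scene [195.69384563 135.93388606] [195.07832399 139.55146077]
side [287.63748379 132.05089873] [286.60848909 135.20293961]
```

Call:
send_rows:
  delta_rot:
    - [0,0,0]
    - [0,0,0]
    - [0,0,0]
  linear:
    - [0,0,0.001]
    - [0,0,0.002]
    - [0,0,0.002]
  claw: [0,0,0]

```text
time: 22.27
ee_pos: [0.5555, -0.2381, 0.0715]
tool_rot: [0.966, -0.259, -0.0, -0.0]
ft_force: [-0.5, -1.0, 0.4]
grip_width: -0.0001
```

Call:
send_rows:
  delta_rot:
    - [0,0,0]
    - [0,0,0]
    - [0,0,0]
  linear:
    - [0,0,0.001]
    - [0,0,0.002]
    - [0,0,0.002]
  claw: [0,0,0]

```text
time: 22.52
ee_pos: [0.5555, -0.2381, 0.0695]
tool_rot: [0.966, -0.259, -0.0, -0.0]
ft_force: [-1.1, -0.8, -0.8]
grip_width: -0.0002
```

Call:
send_rows:
  delta_rot:
    - [0,0,0]
    - [0,0,0]
    - [0,0,0]
  linear:
    - [0,0,0.001]
    - [0,0,0.002]
    - [0,0,0.002]
  claw: [0,0,0]

```text
time: 22.77
ee_pos: [0.5555, -0.2381, 0.0675]
tool_rot: [0.966, -0.259, -0.0, -0.0]
ft_force: [-0.2, -0.3, 0.1]
grip_width: 0.0003
```

Call:
send_rows:
  delta_rot:
    - [0,0,0]
    - [0,0,0]
    - [0,0,0]
  linear:
    - [0,0,0.001]
    - [0,0,0.002]
    - [0,0,0.002]
  claw: [0,0,0]

```text
time: 23.02
ee_pos: [0.5555, -0.2381, 0.0655]
tool_rot: [0.966, -0.259, -0.0, -0.0]
ft_force: [-0.2, 0.4, 0.1]
grip_width: -0.0
```

```bash
python3 - <<'E'
from go import *
w=grab('wrist');a=grab('scene');b=grab('side')
s=env.get_state();print(s['ee_pos'],s['ft_force'])
for d_,n in((a,'scene'),(b,'side')): print(n,proj(d_,(.5535,-.236,.086)),proj(d_,s['ee_pos']),proj(d_,s['ee_pos']+[0,0,.1]))
z=lambda im:cv2.convertScaleAbs(cv2.resize(im,(400,400),interpolation=cv2.INTER_CUBIC),alpha=1.6,beta=15)
cv2.imwrite('pics/p2.png',np.hstack([z(b['image'][80:180,237:337]),z(a['image'][85:185,145:245])]))
E
```

```text
[ 0.55573222 -0.23814943  0.06576946] [ 0.61593677  0.81209289 -0.26256591]
scene [195.69384563 135.93388606] [195.50454611 141.89481408] [189.80417158 110.58821719]
side [287.63748379 132.05089873] [286.37081752 137.68019604] [289.48094347 104.17324558]
```

View pics/p2.png

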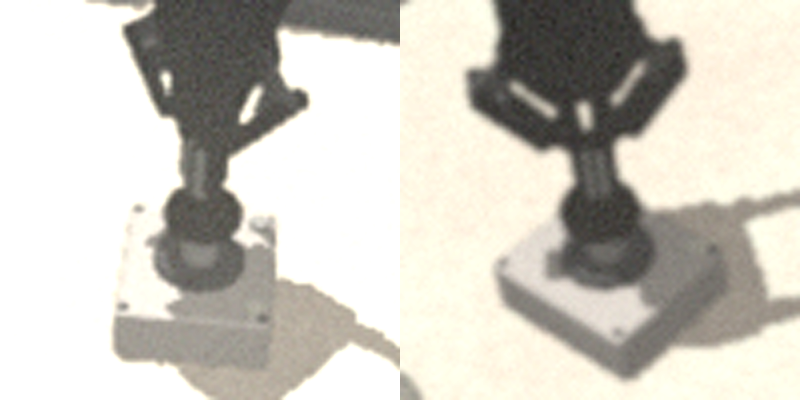

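The pad looks released, with its top around (288,132) in the side view as predicted. The fingertips end roughly 5 mm above it, so the reported TCP is about 25 mm beyond the real tips. I'll continue in small steps and let force decide.

Call:
send_rows:
  delta_rot:
    - [0,0,0]
    - [0,0,0]
    - [0,0,0]
  linear:
    - [0,0,0.001]
    - [0,0,0.002]
    - [0,0,0.002]
  claw: [0,0,0]

```text
time: 23.42
ee_pos: [0.5555, -0.2381, 0.0635]
tool_rot: [0.966, -0.259, -0.0, -0.0]
ft_force: [0.3, -0.6, -0.6]
grip_width: -0.0003
```

Call:
send_rows:
  delta_rot:
    - [0,0,0]
    - [0,0,0]
    - [0,0,0]
  linear:
    - [0,0,0.001]
    - [0,0,0.002]
    - [0,0,0.002]
  claw: [0,0,0]

```text
time: 23.67
ee_pos: [0.5555, -0.2381, 0.0615]
tool_rot: [0.966, -0.259, -0.0, -0.0]
ft_force: [1.2, -0.2, 0.4]
grip_width: -0.0002
```

Call:
send_rows:
  delta_rot:
    - [0,0,0]
    - [0,0,0]
    - [0,0,0]
  linear:
    - [0,0,0.001]
    - [0,0,0.002]
    - [0,0,0.002]
  claw: [0,0,0]

```text
time: 23.92
ee_pos: [0.5555, -0.2381, 0.0595]
tool_rot: [0.966, -0.259, -0.0, -0.0]
ft_force: [0.0, 0.5, -0.3]
grip_width: -0.0003
```

Call:
send_rows:
  delta_rot:
    - [0,0,0]
    - [0,0,0]
    - [0,0,0]
  linear:
    - [0,0,0.001]
    - [0,0,0.002]
    - [0,0,0.002]
  claw: [0,0,0]

```text
time: 24.17
ee_pos: [0.5556, -0.2381, 0.0575]
tool_rot: [0.966, -0.259, -0.0, -0.0]
ft_force: [-0.4, 0.5, 0.2]
grip_width: 0.0
```

```bash
python3 - <<'E'
from go import *
import pickle; a0,b0=pickle.load(open('ab.pkl','rb'));a1,b1,w1=pickle.load(open('press.pkl','rb'))
a=grab('scene');b=grab('side')
s=env.get_state();print(s['ee_pos'],s['ft_force'],np.round(s['joint_efforts'],2))
g=lambda d:cv2.cvtColor(d['image'],cv2.COLOR_BGR2GRAY).astype(int)
for v in range(114,146,2): print(v,' '.join('%3d'%x for x in g(b0)[v,274:304]),'|',' '.join('%3d'%x for x in g(b)[v,274:304]))
E
```

```text
[ 0.55566117 -0.23813716  0.05766999] [0.57814166 0.2531911  0.72118589] [ -0.   -42.26 -23.34   0.     0.    -0.  ]
114 158 160 160 160 162 158 161 160 159 160 158 161 157 161 157 161 161 160 158 160 161 158 157 155 157 160 158 162 159 161 | 168 170 174 174 172 172 133  77  46  42  45  40  45  50  45  42  43  47  43  40  47  42  45  61  56  45  47  41  39  44
116 163 162 158 158 162 162 160 158 157 161 160 160 158 160 160 160 160 160 158 159 162 160 164 157 157 157 159 163 163 159 | 174 173 169 169 172 171 168 121  60  45  45  43  47  50  44  47  40  41  45  43  41  45  47  40  41  45  43  49  71 113
118 162 164 162 163 164 163 163 162 159 163 161 155 157 157 160 158 156 159 157 155 156 160 161 158 160 162 160 162 156 157 | 169 171 171 171 170 173 173 151  98  66  70  59  47  42  41  43  44  49  41  44  48  41  48  45  52  76 117 156 168 166
120 160 162 161 157 162 161 162 159 160 163 159 156 158 160 160 160 159 158 159 158 161 159 159 153 155 156 158 160 158 161 | 171 169 172 168 168 173 170 144  91  65  57  58  65  55  50  52  45  47  47  47  49  58  85 118 151 168 169 169 170 171
[... 2252 characters left out ...]
59  60  59  58  57  57  56  52  54  53  52  52  55  70 104 134 141 135 141 140 142 143 |  94  87  73  60  54  52  58  57  57  59  60  54  51  53  53  50  52  51  54  51  51  66  99 129 143 147 139 115 123 121
142 140 112  77  72  68  62  54  58  63  70  73  75  74  73  72  70  73  63  56  54  50  56  56  93 129 139 141 144 140 141 | 148 109  79  65  54  58  55  56  68  70  73  78  79  81  82  75  70  61  56  54  56  58  52  62  87  94  87  86  87  92
144 131  96  70  69  68  62  54  55  61  71  74  71  73  78  77  73  74  62  52  55  58  55  53  68 121 138 141 144 144 140 | 137 102  76  74  70  63  53  58  64  72  74  79  77  82  77  76  73  61  54  55  52  52  56  57  77  88  92  89  85  91
```

The pad hasn't moved, and the finger faces now end at row ≈131 against the pad centre at 132, so contact is imminent.

Call:
send_rows:
  delta_rot:
    - [0,0,0]
    - [0,0,0]
    - [0,0,0]
  linear:
    - [0,0,0.001]
    - [0,0,0.002]
    - [0,0,0.002]
  claw: [0,0,0]

```text
time: 24.52
ee_pos: [0.5555, -0.2381, 0.0555]
tool_rot: [0.966, -0.259, -0.0, -0.0]
ft_force: [-0.3, -0.8, 1.0]
grip_width: 0.0005
```

Call:
send_rows:
  delta_rot:
    - [0,0,0]
    - [0,0,0]
    - [0,0,0]
  linear:
    - [0,0,0.001]
    - [0,0,0.002]
    - [0,0,0.002]
  claw: [0,0,0]

```text
time: 24.77
ee_pos: [0.5555, -0.2381, 0.0535]
tool_rot: [0.966, -0.259, -0.0, -0.0]
ft_force: [0.2, -0.1, 0.5]
grip_width: 0.0001
```

Call:
send_rows:
  delta_rot:
    - [0,0,0]
    - [0,0,0]
    - [0,0,0]
  linear:
    - [0,0,0.001]
    - [0,0,0.002]
    - [0,0,0.002]
  claw: [0,0,0]

```text
time: 25.02
ee_pos: [0.5555, -0.2381, 0.0515]
tool_rot: [0.966, -0.259, -0.0, -0.0]
ft_force: [0.1, 0.0, -0.7]
grip_width: -0.0001
```

Call:
send_rows:
  delta_rot:
    - [0,0,0]
    - [0,0,0]
    - [0,0,0]
  linear:
    - [0,0,0.001]
    - [0,0,0.002]
    - [0,0,0.002]
  claw: [0,0,0]

```text
time: 25.27
ee_pos: [0.5556, -0.2381, 0.0495]
tool_rot: [0.966, -0.259, -0.0, -0.0]
ft_force: [-0.2, -0.4, -0.5]
grip_width: 0.0002
```

Call:
send_rows:
  delta_rot:
    - [0,0,0]
    - [0,0,0]
    - [0,0,0]
  linear:
    - [0,0,0.001]
    - [0,0,0.002]
    - [0,0,0.002]
  claw: [0,0,0]

```text
time: 25.52
ee_pos: [0.5557, -0.2382, 0.0481]
tool_rot: [0.966, -0.259, 0.0, -0.0]
ft_force: [-2.1, 0.6, 2.8]
grip_width: -0.0
```

Call:
send_rows:
  delta_rot:
    - [0,0,0]
    - [0,0,0]
    - [0,0,0]
  linear:
    - [0,0,0.001]
    - [0,0,0.002]
    - [0,0,0.002]
  claw: [0,0,0]

```text
time: 25.77
ee_pos: [0.5557, -0.2382, 0.0458]
tool_rot: [0.966, -0.259, 0.0, -0.0]
ft_force: [-1.5, 0.6, 4.2]
grip_width: 0.0004
```

```bash
python3 - <<'E'
from go import *
import pickle; a0,b0=pickle.load(open('ab.pkl','rb'))
a=grab('scene');b=grab('side')
s=env.get_state();print(s['ee_pos'],s['ft_force'],np.round(s['joint_efforts'],2))
g=lambda d:cv2.cvtColor(d['image'],cv2.COLOR_BGR2GRAY).astype(int)
for v in range(122,146,2): print(v,' '.join('%3d'%x for x in g(b0)[v,276:300]),'|',' '.join('%3d'%x for x in g(b)[v,276:300]))
print('scene')
for v in range(124,150,2): print(v,' '.join('%3d'%x for x in g(a0)[v,182:210]),'|',' '.join('%3d'%x for x in g(a)[v,182:210]))
E
```

```text
[ 0.55572301 -0.23816118  0.04589733] [-1.36456539  0.76955647  4.3404444 ] [ -0.08 -40.46 -22.51   0.    -0.59   0.  ]
122 161 157 158 158 158 156 163 160 160 158 162 160 159 159 162 160 159 162 160 161 160 157 158 162 | 171 168 166 170 169 131  76  69  66  53  44  43  46  47  47  48  42  45  43  44  45  48  69  99
124 160 165 164 161 162 157 159 160 161 157 160 160 156 159 161 162 160 160 162 157 160 155 157 160 | 172 172 173 173 171 120  69  68  54  69  68  51  47  44  47  42  44  45  49  69 100 122 154 169
126 160 158 162 158 150 145 125 103  85  68  64  67  70  77  78 106 130 141 155 158 157 160 160 160 | 170 170 171 170 168 116  63  62  52  65  74  62  49  52  48  43  54 100 134 161 169 173 170 169
128 162 166 158 119  70  55  46  48  56  48  49  55  43  54  48  52  47  51  72 104 145 159 158 161 | 173 174 174 159 124  71  64  62  52  68  69  61  47  46  40  38  51 102 138 161 174 167 167 168
130 161 155 112  67  49  48  51  55  52  49  53  53  49  49  51  53  54  52  46  48  87 138 156 164 | 174 175 144  91  51  47  63  64  56  67  74  58  50  46  47  47  47  43  48  89 139 16
[... 3691 characters left out ...]
64  65  72
144 120 119 117 104  82  56  42  38  36  35  30  35  31  32  35  33  36  34  43  39  40  43  40  40  45  69  96 114 | 129 127 124 106  81  50  37  31  33  34  32  30  26  26  31  28  29  34  33  31  33  40  33  39  41  48  62  70
146 122 121 110  86  69  55  53  42  40  42  45  51  54  52  55  51  52  52  45  47  46  43  38  41  37  48  74 102 | 127 130 116  89  60  44  42  37  33  36  36  38  31  38  41  44  44  46  47  44  42  40  37  39  41  39  53  65
148 121 117 104  82  59  54  51  49  38  43  50  57  56  55  56  55  54  55  54  46  39  42  38  40  42  46  67 105 |  98  91  78  62  44  36  37  38  39  46  50  54  61  59  58  59  58  54  48  44  37  40  40  40  39  44  52  67
```

Contact: force jumped to ~3–4 N between z=0.0495 and 0.0481, and it's 4.3 N at 0.0459 (≈2.4 mm of travel). Continuing to ~12 mm of travel (z≈0.0363, ~7.2 N).

Call:
send_rows:
  delta_rot:
    - [0,0,0]
    - [0,0,0]
    - [0,0,0]
    - [0,0,0]
  linear:
    - [0,0,0.001]
    - [0,0,0.002]
    - [0,0,0.003]
    - [0,0,0.003]
  claw: [0,0,0,0]

```text
time: 26.2
ee_pos: [0.5558, -0.2382, 0.0427]
tool_rot: [0.966, -0.259, 0.0, -0.0]
ft_force: [-1.4, 1.7, 4.5]
grip_width: 0.0
```

Call:
send_rows:
  delta_rot:
    - [0,0,0]
    - [0,0,0]
    - [0,0,0]
    - [0,0,0]
  linear:
    - [0,0,0.001]
    - [0,0,0.002]
    - [0,0,0.003]
    - [0,0,0.003]
  claw: [0,0,0,0]

```text
time: 26.53
ee_pos: [0.5557, -0.2382, 0.0398]
tool_rot: [0.966, -0.259, 0.0, -0.0]
ft_force: [-2.9, 0.7, 6.6]
grip_width: 0.0002
```

Call:
send_rows:
  delta_rot:
    - [0,0,0]
    - [0,0,0]
    - [0,0,0]
  linear:
    - [0,0,0.001]
    - [0,0,0.002]
    - [0,0,0.002]
  claw: [0,0,0]

```text
time: 26.78
ee_pos: [0.5557, -0.2381, 0.038]
tool_rot: [0.966, -0.259, 0.0, -0.0]
ft_force: [-1.7, 2.0, 6.8]
grip_width: 0.0004
```

```bash
cat > f.py <<'E'
from go import *
F=[];Z=[]
for i in range(6):
    d_=grab('side');s=env.get_state();F.append(s['ft_force']);Z.append(s['ee_pos'][2])
print(np.mean(F,0).round(2),np.std(F,0).round(2),np.mean(Z).round(5),s['time'])
g=cv2.cvtColor(d_['image'],cv2.COLOR_BGR2GRAY).astype(int)
for v in range(126,146,2): print(v,' '.join('%3d'%x for x in g[v,272:304]))
E
python3 f.py
```

```text
[-2.65  1.55  6.15] [0.6  0.37 0.43] 0.03811 27.0833
126 171 173 174 172 171 169 167 172 169 115  68  65  57  62  54  47  44  43  42  43  46  41  44  54  69 119 159 167 169 171 170 172
128 171 174 169 169 166 170 176 173 170 120  70  62  55  68  75  65  51  43  49  45  48  84 119 158 167 169 170 169 168 172 172 166
130 160 163 172 171 171 175 171 163 141  92  65  60  57  69  72  60  47  48  52  44  60 130 166 173 173 172 169 171 171 171 171 173
132 110 142 157 158 155 157 132  85  51  49  67  60  63  70  68  55  41  50  47  48  46  43  62 107 151 166 167 161 168 167 166 168
134 155 150 150 150 147 127  82  50  44  56  65  59  65  75  68  56  48  48  46  42  46  47  45  46  88 140 150 144 134 129 125 125
136 150 153 153 152 121  78  54  46  49  46  57  47  63  75  66  54  51  42  50  49  50  47  48  44  62 130 147 115  99  93  78  74
138 133 110  91  93  93  76  51  45  49  42  49  45  51  58  60  50  47  46  42  48  52  42  45  40  64 131 147 146 126  96  83  83
140 128 100  85  86  71  57  51  50  49  46  45  50  49  47  48  48  48  44  45  50  48  38  45  52  78 120 134 135 115 123 105  90
142 156 148 129  94  75  68  62  50  49  50  46  50  50  45  43  49  48  45  43  44  43  46  45  55  54  64  78  88  89  89  87  90
144 155 154 137 103  73  75  66  54  58  60  61  68  65  61  61  63  60  61  59  54  52  56  55  53  52  55  79  91  89  89  86  88
```

Call:
send_rows:
  delta_rot:
    - [0,0,0]
    - [0,0,0]
    - [0,0,0]
  linear:
    - [0,0,0.001]
    - [0,0,0.002]
    - [0,0,0.002]
  claw: [0,0,0]

```text
time: 27.33
ee_pos: [0.5557, -0.2382, 0.0361]
tool_rot: [0.966, -0.259, 0.0, -0.0]
ft_force: [-3.3, 1.2, 7.0]
grip_width: -0.0001
```

```bash
cat > f.py <<'E'
from go import *
import pickle; a0,b0=pickle.load(open('ab.pkl','rb'))
F=[];Z=[];I={'side':[],'scene':[]}
for i in range(6):
  for n in I:
    d_=grab(n);I[n].append(cv2.cvtColor(d_['image'],cv2.COLOR_BGR2GRAY).astype(float));s=env.get_state();F.append(s['ft_force']);Z.append(s['ee_pos'][2])
print(np.mean(F,0).round(2),np.std(F,0).round(2),np.mean(Z).round(5),s['time'])
def cross(g,u,r0,r1,th=100):  # light->dark going down
    c=g[r0:r1,u]; k=np.where((c[:-1]>=th)&(c[1:]<th))[0]
    return r0+k[0]+(c[k[0]]-th)/(c[k[0]]-c[k[0]+1]) if len(k) else np.nan
for n,d0,cols_,r in(('side',b0,list(range(277,282))+list(range(294,298)),(122,140)),('scene',a0,list(range(185,190))+list(range(199,204)),(125,144))):
    g0=cv2.cvtColor(d0['image'],cv2.COLOR_BGR2GRAY).astype(float);g=np.mean(I[n],0)
    px=proj(d0,(.5535,-.236,.086))[1]-proj(d0,(.5535,-.236,.074))[1]
    D=np.array([cross(g,u,*r,th=95)-cross(g0,u,*r,th=95) for u in cols_])
    print(n,D.round(1),'median mm',(np.nanmedian(D)/-px*12).round(1))
E
python3 f.py
```

```text
[-2.58  1.36  6.87] [0.42 0.4  0.34] 0.03625 27.9333
side [nan 3.6 3.6 4.  2.7 4.4 4.6 4.6 nan] median mm 12.8
scene [4.7 4.7 4.7 4.3 nan nan 2.5 3.  2.9 2.4] median mm 12.3
```

Three estimates of the pad travel agree on about half-way: force 6.9 N gives ≈11 mm, the distance since contact gives ≈12 mm, and the images give 12.3–12.8 mm. Handing in.

```bash
python3 -c "
from station import env
print(env.finish_job()); s=env.get_state(); print(s['ee_pos'],s['ft_force'])"
```

```text
the job is handed in; nothing more can be done
None
the job is handed in; nothing more can be done
```

The four stoppers are in the feeder bowl, the empty cup is back upright at its old spot, and the robot is holding the run pad about half-way down. I handed the job in at about 28 s; no verdict is reported.

**Stoppers and cup:** After I released the cup, the scene and side views showed all four stoppers on the bowl floor and the cup empty and upright. I could see no bystander moved. I did not photograph the cup and bowl again after moving to the pad.

**Pad:** I pressed it with the shut fingertips and stopped at an estimated 12 mm. The three estimates of its travel differ by up to about 2 mm:

| Source | Travel |
|---|---|
| Force on the wrist, 6.9 N (7.2 N expected at 12 mm) | about 11 mm |
| Tool travel since first contact | about 12 mm |
| Side view / scene view | 12.8 / 12.3 mm |

All are well short of the 24 mm stop.

**Disagreements:**
- **First grips short:** The first two grips closed short of the cup's centre line (52 mm, then 60 mm, against its 62 mm width). I moved in further both times, and the third grip held.
- **Tool height off:** The pad was first touched at a reported tool height of about 48 mm, although its top is at 86 mm. The real fingertips seem to sit well behind the reported tool point, so I set the depth by contact force and images instead.
- **Sideways load:** There was about 3 N of sideways force on the tool while pressing.

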